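Tip a steel frame up against its backrest and swing the keeper across

TASK

The flat steel frame lies on the rubber-topped work board with its round-cornered rail hanging over the board's front edge. Push it squarely home against the foot of the backrest, then tip it up on its square-cornered far edge, which stays down on the board, so that it leans fully against the backrest without slamming, its foot pushed home into the corner where board and backrest meet; then swing the steel keeper arm fully across in front of it. Do not pick the frame up, leave everything else on the bench where it is, and let go of everything at the end.

Things in the scene. Friction and masses are not known exactly. Their poses are not given: they have to be found in the camera images.
- stand: fixed plywood work board, rubber top 35 mm above the bench, 340 mm (x) by 200 mm (y). Origin on the bench; z up; +y points level from the front edge (y = -70 mm) to the backrest: a flat plywood panel 180 mm wide (centred on x = 0), 140 mm high, its front face meeting the board's top at y = +50 mm and leaning back (to +y) 12 degrees. Keeper's pivot at x = +145, y = +30 mm
- frame: loose flat steel frame 200 (its x) x 150 (its y) x 12 mm, rails 18 mm wide, 0.35 to 0.7 kg. Origin: centre of underside; z up while lying. +y rail (foot) has square corners, -y rail (to be the top) round ones, radius 25 mm. Starts 10 to 30 mm short of the backrest, up to 6 degrees askew. Done: its former upper face lies on the backrest
- frame_foot (a point): middle of the foot rail's outer lower edge (frame x = 0, y = +75 mm, z = 0). As the frame tips, this edge slides back from the backrest (to the stand's -y) by about the 12 mm thickness
- frame_top (a point): middle of the round-cornered rail's outer lower edge (frame x = 0, y = -75 mm, z = 0). It overhangs the board's front edge by about 30 mm when the frame is home, more before, with 35 mm of free space under it
- keeper (a joint): turn of the keeper arm about its upright pivot (rad), clockwise from above positive: 0 = pointing to the stand's -y, beside the frame; 1.571 (stop) = fully across, pointing to the stand's -x before the frame's foot. Starts at -0.35 to 0.1, stays where left (under 1 N at the pin). Bar 12 mm wide, reaching 96 mm from the pivot, 54 to 64 mm above the bench
- keeper_pin (a point): on the axis of the upright steel pin near the keeper arm's end, 90 mm from the pivot; pin 12 mm across, from 64 to 115 mm above the bench; this point is 90 mm above the bench
- screwdriver: screwdriver, 170 mm long, lying on the bench left of centre in front of the work board (loose bystander)
- rivet_tin: low round aluminium tin, 44 mm across, 26 mm high, on the bench in front of the work board (loose bystander)
- hammer: hammer lying behind the backrest (loose bystander)
- tissue_box: yellow box 120 x 230 x 75 mm (loose bystander)
- glue_bottle: blue bottle, 60 mm across, 140 mm high (loose bystander)
- steel_block: steel block 70 x 50 x 30 mm (loose bystander)
- red_cap: small upright cylinder, 28 mm across, 50 mm high (loose bystander)
Things that resemble listed ones, but are neither listed nor needed, are in the scene too. What is shaped like the frame but red is not meant.

How it is judged:
By the outcome, as a careful person would: the job done as asked, in the order asked, and still so for the second after the job is handed in, with the robot touching nothing.
It also fails if it takes over 67 s, if anything falls off the work surface, if the arm or the gripper's body presses on something with over 40 N, if the wrist force passes 120 N, or if a joint passes its speed limit or range.

ROBOT

A 6-joint arm with a two-finger parallel gripper is mounted at the origin on the work surface. World frame = base frame: x ahead of the robot, y to its left, z up, the work surface at z = 0. Lengths are in m, angles in rad, forces in N, time in s.
With the tool pointing down it reaches from about 0.425 to 0.95 m from the base axis. Payload 3.5 kg.
Tool frame: the origin (TCP) lies on the centre line of the jaws, within the pads' length; the fingertips stand 25 mm ahead of it and the grasp point (between the pads) lies 6 mm ahead of it (ctrl.finger_overhang is the distance from the TCP to the fingertips, in m); z points along the fingers, y is the line along which they close (so a half turn about z gives the same grasp; the last joint's range is limited). The gripper opens to 85 mm and grips with 20 to 120 N. Pads are 22 mm wide; open, the fingers measure 114 mm over their backs; the gripper's body (76 mm by 85 mm) begins 54 mm behind the grasp point. The pads swing forward as they close: fully open they stand 13 mm farther back than shut.
Start: joints at [-1.47, 0.286, 1.577, -0, 1.279, -0.15], TCP at [0.168, -0.654, 0.235] pointing down, gripper open.
Joint ranges: [-2.77, 2.77], [-0.9, 2.22], [0.21, 2.48], [-1.53, 4.67], [0.24, 2.81], [-2.84, 2.84]. Speed limits (rad/s): [2.79, 2.79, 3.14, 3.14, 3.14, 3.14].

INTERFACE

Orientations are given as a unit quaternion [x, y, z, w].
In Python, from plant import get_state, imaging, job, ctrl gives the robot as it stands.
- The arm moves only by the tool jog_arm, never from a script. Its argument "increments" is a list of rows, each an object of numbers: "dx", "dy", "dz": the shift along the world's x, y, z each as a share of 12 cm, from -1 to 1; "ax", "ay", "az": the turn, a rotation vector about the world's x, y, z each as a share of pi/2 rad, from -1 to 1; "gripper": the gripper command: -1 is shut, 1 is fully open, values between are in proportion. A call has 1 to 10 rows; each row is the pose to reach, as a shift and turn from the pose commanded when the call began; what a row does not reach only later rows make up. A row lasts 1/10 s, in which the tool goes at most 50 mm and 8.59 degrees, less where a joint would pass 70% of its speed; a pose out of reach is approached as far as the arm can. A call with a number of a shift or a turn outside -1 to 1 is refused whole. A call with a gripper value outside its range is refused whole. The fingers move at their own pace and stop on an object; "force" is the grip in N (left out, the last holds). Time passes only in rows, so rows that repeat a pose let the fingers close. It gives the time, the measured TCP pose, the force, the opening and the grip force at its end, in the units of the state.
- get_state(): the state, without advancing time (a new reading comes with each control period).
- imaging.read_camera(name): name is "scene" or "top" or "wrist"; returns a dict with "frame" (420x560x3 uint8, blue, green, red), "depth" (420x560 float32, m along the optical axis (not along the pixel's ray), 0 where there is no reading), "camera_matrix" (3x3 intrinsics, pixels), "extrinsics" (4x4, takes a point from camera to world coordinates); the wrist camera has in their place "mount" (4x4, takes a point from camera to tool coordinates, whose origin is the TCP and whose axes are the flange's). Camera axes: x right, y up, looking along -z (the intrinsics and any distortion apply to the point x, -y, -z); pixel columns grow to the right and rows downward; lengths in m; the calibration is good to about 2 mm. A picture is of the moment at which its call begins: read the wrist's pose just before it.
- job.sign_off(): hands the job in; it is judged then, once.
The state is a dict: "time": time; "qpos": joint angles; "dq": joint speeds; "joint_efforts": joint torques, N m; "eef_pos": TCP position; "tcp_rot": TCP orientation; "contact_force": force on the tool from outside, world axes, zero at the start; "wrist_torque": the same for the moment, N m; "opening": opening from 0.0 (shut) to 1.0 (fully open); "finger_force": force on a finger pad.
Only numpy, scipy, OpenCV 4.12 (cv2) and the standard library are available. Lean on these libraries where they do the work, as an engineer would, in place of code of your own. Each camera call takes 0.05 s, during which the arm holds its last target. There are 200 camera calls.

## Working session

There is one attempt and no reset: what is moved stays moved. The work goes in short steps, Python scripts to look and compute and a tool call to move; the robot and the scene stay as the last step left them, time stands still between calls to the robot, and variables do not carry over. Pictures are saved under pics/ and viewed, at most 10 in all, crops included, and the job is handed in when it is done.

Besides the shell and the picture viewer there is one more tool, called after "Request:" by a JSON object that holds its "fn" and its "kwargs", one argument or row to a line. jog_arm: Moves the arm, as the interface text tells. Shift numbers are shares of 12 cm and turn numbers shares of pi/2 rad, none past 1 either way. Its arguments: {"type":"object","properties":{"increments":{"type":"array"},"force":{"type":"number"}},"required":["increments"]}

```bash
mkdir -p pics; ls; python3 - <<'E'
from plant import get_state, imaging
import cv2,numpy as np
for n in ("scene","top"):
    d=imaging.read_camera(n); cv2.imwrite(f"pics/{n}0.png",d["frame"]); np.savez(f"{n}0.npz",**d)
    print(n,d["camera_matrix"].tolist(),np.round(d["extrinsics"],4).tolist(),d.keys())
print(get_state())
E
```

```text
pics
scene [[401.15693034846447, 0.0, 282.9440372805666], [0.0, 401.15693034846447, 213.67795801231077], [0.0, 0.0, 1.0]] [[-0.2126, -0.537, 0.8164, 1.3729], [0.977, -0.132, 0.1676, 0.219], [0.0177, 0.8332, 0.5527, 0.7059], [0.0, 0.0, 0.0, 1.0]] dict_keys(['frame', 'depth', 'camera_matrix', 'extrinsics'])
top [[488.14080158565037, 0.0, 277.4338799714589], [0.0, 488.14080158565037, 217.77865653344895], [0.0, 0.0, 1.0]] [[0.0273, 0.9882, -0.1509, 0.2596], [-0.9996, 0.0261, -0.0102, 0.02], [-0.0062, 0.1511, 0.9885, 1.467], [0.0, 0.0, 0.0, 1.0]] dict_keys(['frame', 'depth', 'camera_matrix', 'extrinsics'])
{'time': 0.1, 'qpos': array([-1.46996225e+00,  2.87100744e-01,  1.57806479e+00,  1.10372900e-05,
        1.27859652e+00, -1.50005475e-01]), 'dq': array([-1.65009416e-03, -3.26485533e-03, -9.04075049e-04, -8.44868637e-05,
        1.42173852e-03,  7.14098113e-04]), 'joint_efforts': array([ 8.99036550e-04, -4.07296908e+01, -2.93699849e+01, -1.30126837e-04,
        3.46979534e-03,  3.61017499e-06]), 'eef_pos': array([ 0.1675134 , -0.65326628,  0.2339512 ]), 'tcp_rot': array([ 9.92144860e-01,  1.25089567e-01,  3.19468450e-05, -1.08424332e-03]), 'contact_force': array([ 0.12303698, -0.65479813, -0.24221573]), 'wrist_torque': array([-0.02263141,  0.03710598, -0.02141012]), 'finger_force': 0.0, 'opening': 0.9942148779376918}
```

View pics/scene0.png

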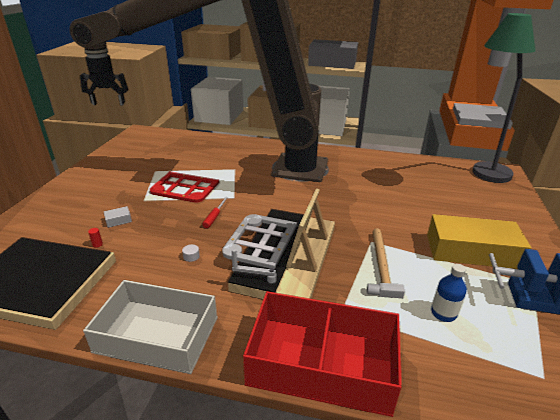

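View pics/top0.png

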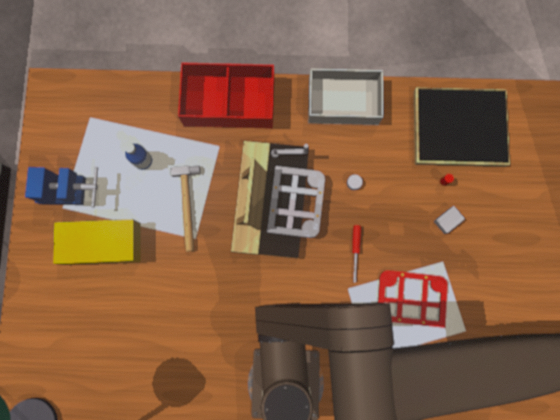

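The scene view shows the stand at about (275,250), with the steel frame at (262,243) and the keeper at (255,275). In the top view the stand spans (235–325, 143–255), the frame is at (296,202) and the keeper pin at about (303,151). The robot is at the bottom, and the red decoy is at (415,298).

```bash
cat > h.py <<'E'
import numpy as np,cv2
from scipy.spatial.transform import Rotation as R
def ray(d,uv,E=None):
    K=d["camera_matrix"];E=d["extrinsics"] if E is None else E
    uv=np.atleast_2d(uv).astype(float)
    v=np.c_[(uv[:,0]-K[0,2])/K[0,0],-(uv[:,1]-K[1,2])/K[1,1],-np.ones(len(uv))]
    return E[:3,3],v@E[:3,:3].T,v
def plane(d,uv,z,E=None):
    o,w,_=ray(d,uv,E); return o+w*((z-o[2])/w[:,2])[:,None]
def cloud(d,E=None):
    h,w=d["depth"].shape;u,v=np.meshgrid(np.arange(w),np.arange(h))
    o,wv,_=ray(d,np.c_[u.ravel(),v.ravel()],E)
    return (o+wv*d["depth"].ravel()[:,None]).reshape(h,w,3)
def proj(d,P,E=None):
    K=d["camera_matrix"];E=d["extrinsics"] if E is None else E
    c=(np.atleast_2d(P)-E[:3,3])@E[:3,:3]
    return np.c_[K[0,0]*c[:,0]/-c[:,2]+K[0,2],K[1,1]*-c[:,1]/-c[:,2]+K[1,2]]
E
python3 - <<'E'
from h import *
d=dict(np.load("top0.npz")); C=cloud(d); f=d["frame"]
hsv=cv2.cvtColor(f,cv2.COLOR_BGR2HSV)
roi=np.zeros(f.shape[:2],bool);roi[130:265,225:335]=1
z=C[...,2]
blk=roi&(f.max(2)<50); print("black z",np.median(z[blk]),blk.sum())
pl=roi&(hsv[...,1]>60)&(z>.02)&(z<.2)
for lo,hi in((.03,.045),(.045,.08),(.08,.13),(.13,.2)):
    m=pl&(z>lo)&(z<hi); print(lo,m.sum(),C[m].min(0) if m.any() else '',C[m].max(0) if m.any() else '')
def rect(m,h,nm):
    c=max(cv2.findContours(m.astype(np.uint8),0,1)[0],key=cv2.contourArea)
    P=plane(d,c[:,0],h)[:,:2]; r=cv2.minAreaRect(P.astype(np.float32)*1000); print(nm,r,np.round(cv2.boxPoints(r)).tolist())
m=roi&(z>.028)&(z<.041); rect(m,.035,"board z35")
br=roi&(f.min(2)>110)&(hsv[...,1]<50); rect(br,.047,"frame")
print(np.percentile(z[br],[5,50,95]))
cv2.imwrite("pics/crop1.png",cv2.resize(f[130:265,225:335],None,fx=5,fy=4.4,interpolation=cv2.INTER_CUBIC))
E
```

```text
black z 0.034787042825649594 345
0.03 1966 [ 0.36332484 -0.09176817  0.03000003] [0.71251038 0.16915695 0.04491851]
0.045 282 [ 0.44136036 -0.09438327  0.04515665] [0.62548251 0.15353249 0.07979172]
0.08 376 [ 0.44215848 -0.0450334   0.08020541] [0.68267104 0.14148178 0.12980486]
0.13 510 [0.44280324 0.09235206 0.13002162] [0.62181629 0.12376595 0.18032384]
board z35 ((538.991943359375, 57.837684631347656), (199.0183868408203, 340.44091796875), 85.75908660888672) [[362.0, -29.0], [701.0, -54.0], [716.0, 144.0], [377.0, 170.0]]
frame ((527.310302734375, -19.992340087890625), (150.5651397705078, 201.33860778808594), 84.70579528808594) [[420.0, -86.0], [621.0, -104.0], [634.0, 46.0], [434.0, 64.0]]
[0.03711117 0.04582406 0.06213309]
```

View pics/crop1.png

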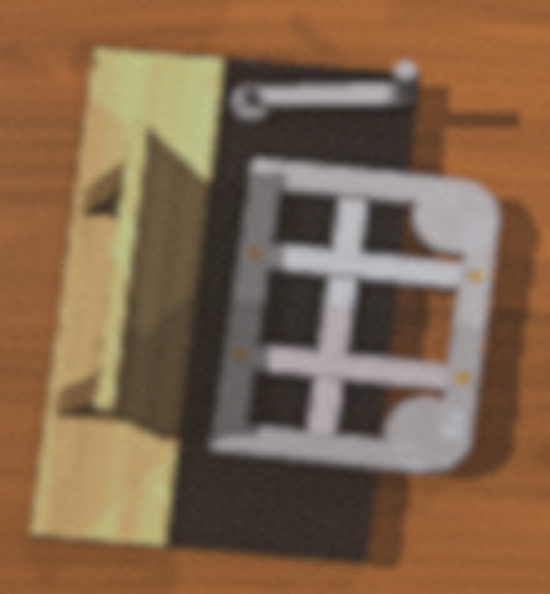

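The crop shows the frame lying square-ended, with its foot left of centre (about column 250) and the round-cornered rail at column 480. The keeper is at the top, with its pivot at (248,100) and its pin at (405,75). The frame is about 23 mm short and about 1° askew.

Plan:
1. Push the frame home with the fingers shut.
2. Straddle the rail with the tool tilted, pinch it and rotate it up.
3. Press the foot into the corner.
4. Swing the keeper.

```bash
cat >> h.py <<'E'
YAW=np.deg2rad(-4.24); S0=np.array([.5368,.0279,0]); RS=R.from_euler('z',YAW)
def s2w(p): return S0+RS.apply(np.array(p)/1000.)
def w2s(p): return RS.inv().apply(np.array(p)-S0)*1000
def go(*targets):  # (x,y,z of fingertip in stand mm, pitch deg[, yaw deg]); prints shares
    from plant import get_state,ctrl
    s=get_state(); Rc=R.from_quat(s["tcp_rot"]); p0=s["eef_pos"]
    print("t",round(s["time"],2),"tip now",np.round(w2s(p0+Rc.apply([0,0,ctrl.finger_overhang])),1),"F",np.round(s["contact_force"],1),"open",round(s["opening"],3))
    for t in targets:
        Rt=RS*R.from_euler('z',t[4] if len(t)>4 else 0,degrees=True)*R.from_euler('x',t[3],degrees=True)*R.from_euler('x',180,degrees=True)
        P=s2w(t[:3])-Rt.apply([0,0,ctrl.finger_overhang])
        print(t,"d",np.round((P-p0)/.12,3),"a",np.round((Rt*Rc.inv()).as_rotvec()/(np.pi/2),3))
E
python3 - <<'E'
from h import *
from plant import ctrl
d=dict(np.load("top0.npz"))
print(ctrl.finger_overhang,dir(ctrl))
for n,uv,z in(("tin",(355,182),.026),("sd a",(357,226),.02),("sd b",(355,282),.01),("pin",(306,148),.115),("pinbase",(306,153),.06)): print(n,np.round(w2s(plane(d,uv,z)[0])))
C=cloud(d);m=np.zeros(C.shape[:2],bool);m[150:250,235:300]=1
P=w2s(C[m]); P=P[(P[:,2]>60)&(abs(P[:,0])<80)]
print("backrest max z",np.percentile(P[:,2],[90,99,100]),P[P[:,2]>165].mean(0))
go((-6,-165,120,0),(-6,-165,22,0))
E
```

```text
0.025 ['Unreachable', '__class__', '__delattr__', '__dict__', '__dir__', '__doc__', '__eq__', '__format__', '__ge__', '__getattribute__', '__getstate__', '__gt__', '__hash__', '__init__', '__init_subclass__', '__le__', '__lt__', '__module__', '__ne__', '__new__', '__reduce__', '__reduce_ex__', '__repr__', '__setattr__', '__sizeof__', '__str__', '__subclasshook__', '__weakref__', 'finger_overhang']
tin [  74. -219.   26.]
sd a [ -58. -236.   20.]
sd b [-223. -245.   10.]
pin [138. -60. 115.]
pinbase [140. -63.  60.]
backrest max z [171.02858827 174.99811301 180.32383887] [-6.03203379e-02  8.34720047e+01  1.70423071e+02]
t 0.1 tip now [-317.9 -706.6  209. ] F [ 0.1 -0.7 -0.2] open 0.994
(-6, -165, 120, 0) d [ 2.926  4.309 -0.741] a [-0.001  0.    -0.207]
(-6, -165, 22, 0) d [ 2.926  4.309 -1.558] a [-0.001  0.    -0.207]
```

Request:
{"fn": "jog_arm", "kwargs": {
  "increments": [
    {"dx": 0.7, "dy": 1, "dz": 0, "az": -0.207, "gripper": -1},
    {"dx": 0.7, "dy": 1, "dz": 0, "az": -0.207, "gripper": -1},
    {"dx": 0.7, "dy": 1, "dz": 0, "az": -0.207, "gripper": -1},
    {"dx": 0.7, "dy": 1, "dz": 0, "az": -0.207, "gripper": -1}
  ],
  "force": 30
}}

```text
$.increments[0]: bad value
```

Request:
{"fn": "jog_arm", "kwargs": {
  "increments": [
    {"dx": 0.7, "dy": 1, "dz": 0, "gripper": -1},
    {"dx": 0.7, "dy": 1, "dz": 0, "gripper": -1},
    {"dx": 0.7, "dy": 1, "dz": 0, "gripper": -1},
    {"dx": 0.7, "dy": 1, "dz": 0, "gripper": -1}
  ]
}}

```text
$.increments[0]: bad value
```

Request:
{"fn": "jog_arm", "kwargs": {
  "increments": [
    {"dx": 0.8, "dy": 1, "dz": 0, "gripper": -1},
    {"dx": 0.8, "dy": 1, "dz": 0, "gripper": -1},
    {"dx": 0.8, "dy": 1, "dz": 0, "gripper": -1},
    {"dx": 0.8, "dy": 1, "dz": 0, "gripper": -1}
  ]
}}

```text
$.increments[0]: bad value
```

Request:
{"fn": "jog_arm", "kwargs": {
  "increments": [
    {"dx": 0.7, "dy": 1, "dz": -0.5, "gripper": -1},
    {"dx": 0.7, "dy": 1, "dz": -0.5, "gripper": -1},
    {"dx": 0.7, "dy": 1, "dz": -0.5, "gripper": -1},
    {"dx": 0.7, "dy": 1, "dz": -0.5, "gripper": -1},
    {"dx": 0.7, "dy": 1, "dz": -0.5, "gripper": -1}
  ]
}}

```text
$.increments[0]: bad value
```

```bash
python3 - <<'E'
from h import *
from plant import get_state,imaging
go((-6,-165,22,0)); s=get_state(); print(s["qpos"])
d=imaging.read_camera("wrist"); cv2.imwrite("pics/w1.png",d["frame"]); np.savez("w1.npz",p=s["eef_pos"],q=s["tcp_rot"],**d)
E
```

```text
t 0.1 tip now [-317.9 -706.6  209. ] F [ 0.1 -0.7 -0.2] open 0.994
(-6, -165, 22, 0) d [ 2.926  4.309 -1.558] a [-0.001  0.    -0.207]
[-1.46996225e+00  2.87100744e-01  1.57806479e+00  1.10372900e-05
  1.27859652e+00 -1.50005475e-01]
```

View pics/w1.png

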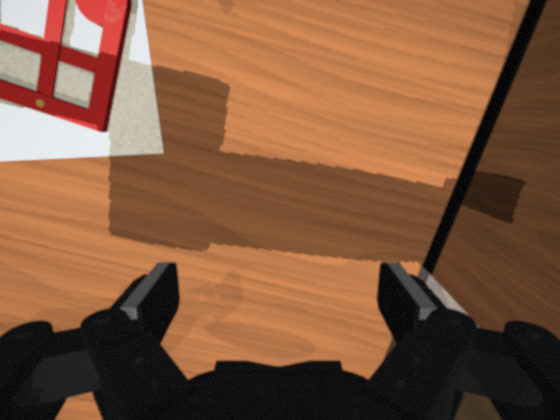

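The calls were refused, so the arm hasn't moved. The wrist view only shows the bench with the red decoy at top left (60,60) and the open fingers at (150,300) and (410,300). I'll give all the keys in each row.

Request:
{"fn": "jog_arm", "kwargs": {
  "increments": [
    {"dx": 0.7, "dy": 1, "dz": 0, "ax": 0, "ay": 0, "az": -0.207, "gripper": -1},
    {"dx": 0.7, "dy": 1, "dz": 0, "ax": 0, "ay": 0, "az": -0.207, "gripper": -1},
    {"dx": 0.7, "dy": 1, "dz": 0, "ax": 0, "ay": 0, "az": -0.207, "gripper": -1},
    {"dx": 0.7, "dy": 1, "dz": 0, "ax": 0, "ay": 0, "az": -0.207, "gripper": -1}
  ],
  "force": 30
}}

```text
time: 0.55
eef_pos: [0.2543, -0.5295, 0.2345]
tcp_rot: [0.999, -0.035, 0.0, -0.002]
contact_force: [0.0, -0.3, -0.3]
opening: 0.332
finger_force: 0.0
```

Request:
{"fn": "jog_arm", "kwargs": {
  "increments": [
    {"dx": 0.7, "dy": 1, "dz": 0, "ax": 0, "ay": 0, "az": 0, "gripper": -1},
    {"dx": 0.7, "dy": 1, "dz": 0, "ax": 0, "ay": 0, "az": 0, "gripper": -1},
    {"dx": 0.7, "dy": 1, "dz": 0, "ax": 0, "ay": 0, "az": 0, "gripper": -1},
    {"dx": 0.7, "dy": 1, "dz": 0, "ax": 0, "ay": 0, "az": 0, "gripper": -1}
  ]
}}

```text
time: 0.95
eef_pos: [0.3376, -0.4104, 0.235]
tcp_rot: [0.999, -0.034, 0.0, -0.001]
contact_force: [-0.1, 0.9, -0.3]
opening: 0.002
finger_force: 0.0
```

Request:
{"fn": "jog_arm", "kwargs": {
  "increments": [
    {"dx": 0.8, "dy": 1, "dz": 0, "ax": 0, "ay": 0, "az": 0, "gripper": -1},
    {"dx": 0.8, "dy": 1, "dz": 0, "ax": 0, "ay": 0, "az": 0, "gripper": -1},
    {"dx": 0.8, "dy": 1, "dz": 0, "ax": 0, "ay": 0, "az": 0, "gripper": -1},
    {"dx": 0.8, "dy": 1, "dz": 0, "ax": 0, "ay": 0, "az": 0, "gripper": -1}
  ]
}}

```text
time: 1.35
eef_pos: [0.4336, -0.2911, 0.2352]
tcp_rot: [0.999, -0.035, 0.0, -0.0]
contact_force: [-0.4, -0.3, 1.1]
opening: -0.0
finger_force: 0.0
```

Request:
{"fn": "jog_arm", "kwargs": {
  "increments": [
    {"dx": 0.7, "dy": 1, "dz": 0, "ax": 0, "ay": 0, "az": 0, "gripper": -1},
    {"dx": 0.7, "dy": 1, "dz": 0, "ax": 0, "ay": 0, "az": 0, "gripper": -1},
    {"dx": 0.7, "dy": 1, "dz": 0, "ax": 0, "ay": 0, "az": 0, "gripper": -1},
    {"dx": 0.7, "dy": 1, "dz": 0, "ax": 0, "ay": 0, "az": 0, "gripper": -1},
    {"dx": 0.7, "dy": 1, "dz": 0, "ax": 0, "ay": 0, "az": 0, "gripper": -1}
  ]
}}

```text
time: 1.85
eef_pos: [0.5157, -0.1745, 0.235]
tcp_rot: [0.999, -0.036, -0.0, 0.0]
contact_force: [-0.4, -0.9, 0.1]
opening: -0.003
finger_force: 0.0
```

```bash
python3 - <<'E'
from h import *
from plant import get_state,imaging
go((-6,-165,22,0)); s=get_state(); print(s["qpos"])
d=imaging.read_camera("wrist"); cv2.imwrite("pics/w2.png",d["frame"]); np.savez("w2.npz",p=s["eef_pos"],q=s["tcp_rot"],**d)
E
```

```text
t 1.85 tip now [  -6.1 -203.4  210. ] F [-0.4 -0.9  0.1] open -0.003
(-6, -165, 22, 0) d [ 0.024  0.319 -1.566] a [ 0.    -0.    -0.001]
[-5.12208104e-01 -1.31086378e-03  1.89824913e+00 -1.08100460e-03
  1.24493386e+00  1.13186047e+00]
```

View pics/w2.png

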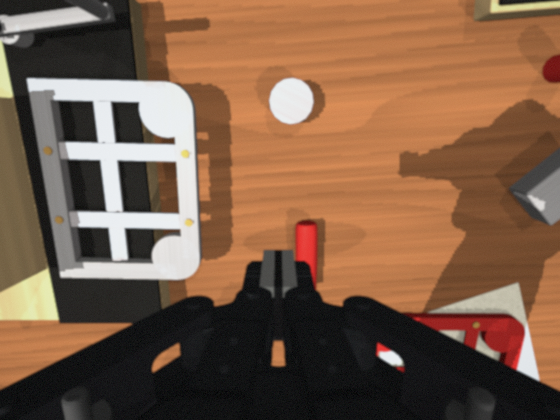

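Wrist view (up is +x, left is +y): the frame spans (30–200, 80–280) with its outer rail edge at column ~200. The tin is at (291,100) and the screwdriver handle at (306,250). I'll refine the frame pose from this view, then descend.

```bash
python3 - <<'E'
from h import *
d=dict(np.load("w2.npz")); T=np.eye(4);T[:3,:3]=R.from_quat(d["q"]).as_matrix();T[:3,3]=d["p"]; E=T@d["mount"]
f=d["frame"];hsv=cv2.cvtColor(f,cv2.COLOR_BGR2HSV)
m=(hsv[...,1]<60)&(f.min(2)>70); m[:,230:]=0; m[:60]=0; m[290:]=0
n,l,st,_=cv2.connectedComponentsWithStats(m.astype(np.uint8)); i=1+st[1:,4].argmax(); print(st[i])
c=cv2.findContours((l==i).astype(np.uint8),0,1)[0][0][:,0]
P=w2s(plane(d,c,.047,E))[:,:2]; r=cv2.minAreaRect(P.astype(np.float32)); print(r,np.round(cv2.boxPoints(r),1).tolist())
k=(c[:,0]>180)&(c[:,1]>125)&(c[:,1]<235); Q=P[k]; print("outer edge fit",np.polyfit(Q[:,0],Q[:,1],1))
for n_,uv,z in(("board front top",(140,70),.035),("front bottom",(60,322),.035),("tin",(291,100),.026),("sd",(306,222),.02)): print(n_,w2s(plane(d,uv,z,E))[0].round(1))
go((-8,-165,22,0))
E
```

```text
[   26    77   175   204 21416]
((-6.305015563964844, -48.02940368652344), (153.29129028320312, 202.73291015625), 88.7951431274414) [[-109.30000305175781, -122.5], [93.4000015258789, -126.80000305175781], [96.69999694824219, 26.5], [-106.0, 30.700000762939453]]
outer edge fit [-2.32892054e-02 -1.24070603e+02]
board front top [103.7 -74.5  35. ]
front bottom [-168.4   48.6   35. ]
tin [  77.4 -216.9   26. ]
sd [ -51.  -235.3   20. ]
t 1.9 tip now [  -6.4 -204.1  210. ] F [-0.5  0.1 -0.2] open -0.0
(-8, -165, 22, 0) d [ 0.011  0.326 -1.566] a [ 0. -0.  0.]
```

Request:
{"fn": "jog_arm", "kwargs": {
  "increments": [
    {"dx": 0.01, "dy": 0.33, "dz": -0.9, "ax": 0, "ay": 0, "az": 0, "gripper": -1},
    {"dx": 0.01, "dy": 0.33, "dz": -0.9, "ax": 0, "ay": 0, "az": 0, "gripper": -1},
    {"dx": 0.01, "dy": 0.33, "dz": -0.9, "ax": 0, "ay": 0, "az": 0, "gripper": -1},
    {"dx": 0.01, "dy": 0.33, "dz": -0.9, "ax": 0, "ay": 0, "az": 0, "gripper": -1}
  ]
}}

```text
time: 2.3
eef_pos: [0.5146, -0.1346, 0.1246]
tcp_rot: [0.999, -0.038, -0.003, -0.001]
contact_force: [0.1, -0.4, -0.0]
opening: 0.003
finger_force: 0.0
```

Request:
{"fn": "jog_arm", "kwargs": {
  "increments": [
    {"dx": 0, "dy": 0, "dz": -0.4, "ax": 0, "ay": 0, "az": 0, "gripper": -1},
    {"dx": 0, "dy": 0, "dz": -0.65, "ax": 0, "ay": 0, "az": 0, "gripper": -1},
    {"dx": 0, "dy": 0, "dz": -0.65, "ax": 0, "ay": 0, "az": 0, "gripper": -1},
    {"dx": 0, "dy": 0.05, "dz": -0.65, "ax": 0, "ay": 0, "az": 0, "gripper": -1},
    {"dx": 0.01, "dy": 0.1, "dz": -0.65, "ax": 0, "ay": 0, "az": 0, "gripper": -1},
    {"dx": 0.01, "dy": 0.15, "dz": -0.65, "ax": 0, "ay": 0, "az": 0, "gripper": -1},
    {"dx": 0.01, "dy": 0.2, "dz": -0.65, "ax": 0, "ay": 0, "az": 0, "gripper": -1},
    {"dx": 0.01, "dy": 0.23, "dz": -0.65, "ax": 0, "ay": 0, "az": 0, "gripper": -1}
  ]
}}

```text
time: 3.1
eef_pos: [0.5184, -0.106, 0.0502]
tcp_rot: [0.999, -0.037, 0.001, 0.0]
contact_force: [0.2, 0.3, -0.3]
opening: -0.004
finger_force: 0.0
```

```bash
python3 - <<'E'
from h import *
go((-6,-114,22,0))
E
```

```text
t 3.1 tip now [  -8.4 -134.9   25.2] F [ 0.2  0.3 -0.3] open -0.004
(-6, -114, 22, 0) d [ 0.033  0.172 -0.026] a [ 0.     0.001 -0.   ]
```

Request:
{"fn": "jog_arm", "kwargs": {
  "increments": [
    {"dx": 0.01, "dy": 0.03, "dz": 0, "ax": 0, "ay": 0, "az": 0, "gripper": -1},
    {"dx": 0.01, "dy": 0.06, "dz": 0, "ax": 0, "ay": 0, "az": 0, "gripper": -1},
    {"dx": 0.02, "dy": 0.09, "dz": 0, "ax": 0, "ay": 0, "az": 0, "gripper": -1},
    {"dx": 0.02, "dy": 0.12, "dz": 0, "ax": 0, "ay": 0, "az": 0, "gripper": -1},
    {"dx": 0.02, "dy": 0.15, "dz": 0, "ax": 0, "ay": 0, "az": 0, "gripper": -1},
    {"dx": 0.03, "dy": 0.17, "dz": 0, "ax": 0, "ay": 0, "az": 0, "gripper": -1}
  ]
}}

```text
time: 3.7
eef_pos: [0.5215, -0.0864, 0.0494]
tcp_rot: [0.999, -0.037, -0.0, 0.0]
contact_force: [-1.0, -4.4, 1.2]
opening: -0.003
finger_force: 1.9
```

Request:
{"fn": "jog_arm", "kwargs": {
  "increments": [
    {"dx": 0, "dy": 0.01, "dz": 0, "ax": 0, "ay": 0, "az": 0, "gripper": -1},
    {"dx": 0, "dy": 0.02, "dz": 0, "ax": 0, "ay": 0, "az": 0, "gripper": -1},
    {"dx": 0, "dy": 0.03, "dz": 0, "ax": 0, "ay": 0, "az": 0, "gripper": -1}
  ]
}}

```text
time: 4.0
eef_pos: [0.5218, -0.0828, 0.0494]
tcp_rot: [0.999, -0.037, 0.0, 0.0]
contact_force: [0.1, -4.1, 0.9]
opening: 0.004
finger_force: 1.8
```

Request:
{"fn": "jog_arm", "kwargs": {
  "increments": [
    {"dx": 0, "dy": 0.02, "dz": 0, "ax": 0, "ay": 0, "az": 0, "gripper": -1},
    {"dx": 0, "dy": 0.03, "dz": 0, "ax": 0, "ay": 0, "az": 0, "gripper": -1},
    {"dx": 0, "dy": 0.04, "dz": 0, "ax": 0, "ay": 0, "az": 0, "gripper": -1}
  ]
}}

```text
time: 4.3
eef_pos: [0.5217, -0.0778, 0.0493]
tcp_rot: [0.999, -0.037, 0.0, 0.0]
contact_force: [-0.4, -5.0, 1.2]
opening: -0.003
finger_force: 2.0
```

Request:
{"fn": "jog_arm", "kwargs": {
  "increments": [
    {"dx": 0, "dy": 0.01, "dz": 0, "ax": 0, "ay": 0, "az": 0, "gripper": -1},
    {"dx": 0, "dy": 0.025, "dz": 0, "ax": 0, "ay": 0, "az": 0, "gripper": -1}
  ]
}}

```text
time: 4.5
eef_pos: [0.5226, -0.0761, 0.0496]
tcp_rot: [0.999, -0.037, 0.002, 0.002]
contact_force: [2.5, -9.0, -2.2]
opening: -0.001
finger_force: 4.6
```

```bash
python3 - <<'E'
from h import *
go((-6,-114,22,0))
E
```

```text
t 4.5 tip now [  -6.3 -104.8   24.6] F [ 2.5 -9.  -2.2] open -0.001
(-6, -114, 22, 0) d [-0.002 -0.077 -0.021] a [ 0.002  0.002 -0.   ]
```

Request:
{"fn": "jog_arm", "kwargs": {
  "increments": [
    {"dx": 0, "dy": 0.01, "dz": 0, "ax": 0, "ay": 0, "az": 0, "gripper": -1},
    {"dx": 0, "dy": 0.02, "dz": 0, "ax": 0, "ay": 0, "az": 0, "gripper": -1}
  ]
}}

```text
time: 4.7
eef_pos: [0.5236, -0.0754, 0.0501]
tcp_rot: [0.999, -0.036, 0.003, 0.003]
contact_force: [1.9, -13.6, -1.2]
opening: 0.001
finger_force: 7.3
```

Request:
{"fn": "jog_arm", "kwargs": {
  "increments": [
    {"dx": 0, "dy": 0.02, "dz": 0, "ax": 0, "ay": 0, "az": 0, "gripper": -1},
    {"dx": 0, "dy": 0.02, "dz": 0, "ax": 0, "ay": 0, "az": 0, "gripper": -1}
  ]
}}

```text
time: 4.9
eef_pos: [0.5237, -0.0751, 0.0506]
tcp_rot: [0.999, -0.035, 0.003, 0.006]
contact_force: [1.2, -19.5, -1.5]
opening: -0.001
finger_force: 9.5
```

```bash
python3 - <<'E'
from h import *
from plant import imaging
go((-6,-150,60,0),(-6,-150,60,55))
d=imaging.read_camera("top"); np.savez("top1.npz",**d); f=d["frame"]
cv2.imwrite("pics/crop2.png",cv2.resize(f[130:265,225:335],None,fx=5,fy=4.4,interpolation=cv2.INTER_CUBIC))
E
```

```text
t 4.9 tip now [  -5.3 -103.9   25.6] F [  1.2 -19.5  -1.5] open -0.001
(-6, -150, 60, 0) d [-0.033 -0.385  0.287] a [ 0.007  0.004 -0.002]
(-6, -150, 60, 55) d [-0.046 -0.555  0.198] a [ 0.617 -0.041 -0.   ]
```

View pics/crop2.png

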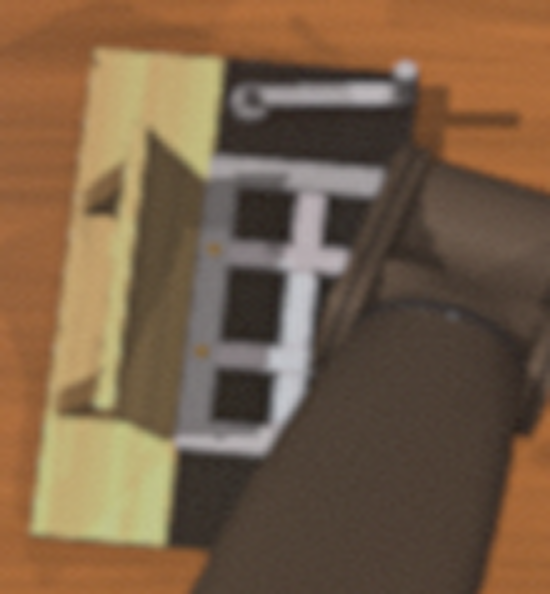

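The frame is home: its foot meets the backrest line along columns 180–215, square and with no visible gap. Next I back off, open to ~30 mm and tilt the tool 55°.

Request:
{"fn": "jog_arm", "kwargs": {
  "increments": [
    {"dx": 0, "dy": -0.3, "dz": 0, "ax": 0, "ay": 0, "az": 0, "gripper": -1},
    {"dx": -0.05, "dy": -0.55, "dz": 0.2, "ax": 0.1, "ay": 0, "az": 0, "gripper": -0.3},
    {"dx": -0.05, "dy": -0.6, "dz": 0.4, "ax": 0.617, "ay": -0.041, "az": 0, "gripper": -0.3},
    {"dx": -0.05, "dy": -0.6, "dz": 0.4, "ax": 0.617, "ay": -0.041, "az": 0, "gripper": -0.3},
    {"dx": -0.05, "dy": -0.6, "dz": 0.4, "ax": 0.617, "ay": -0.041, "az": 0, "gripper": -0.3},
    {"dx": -0.05, "dy": -0.6, "dz": 0.4, "ax": 0.617, "ay": -0.041, "az": 0, "gripper": -0.3},
    {"dx": -0.05, "dy": -0.6, "dz": 0.4, "ax": 0.617, "ay": -0.041, "az": 0, "gripper": -0.3},
    {"dx": -0.05, "dy": -0.6, "dz": 0.4, "ax": 0.617, "ay": -0.041, "az": 0, "gripper": -0.3},
    {"dx": -0.05, "dy": -0.6, "dz": 0.4, "ax": 0.617, "ay": -0.041, "az": 0, "gripper": -0.3}
  ]
}}

```text
time: 5.85
eef_pos: [0.5147, -0.1415, 0.0952]
tcp_rot: [0.883, -0.035, 0.013, -0.469]
contact_force: [-0.7, 0.4, 0.1]
opening: 0.347
finger_force: 0.0
```

```bash
python3 - <<'E'
from h import *
from plant import get_state,imaging
go((-6,-121,56,55),(-6,-93,36,55)); s=get_state(); print(s["qpos"].round(2))
d=imaging.read_camera("wrist"); np.savez("w3.npz",p=s["eef_pos"],q=s["tcp_rot"],**d);cv2.imwrite("pics/w3.png",d["frame"])
E
```

```text
t 5.85 tip now [  -9.7 -149.9   81.2] F [-0.7  0.4  0.1] open 0.347
(-6, -121, 56, 55) d [ 0.047  0.24  -0.207] a [-0.011 -0.006 -0.001]
(-6, -93, 36, 55) d [ 0.064  0.473 -0.374] a [-0.011 -0.006 -0.001]
[-0.77  0.46  1.87  0.68  1.58  0.6 ]
```

View pics/w3.png

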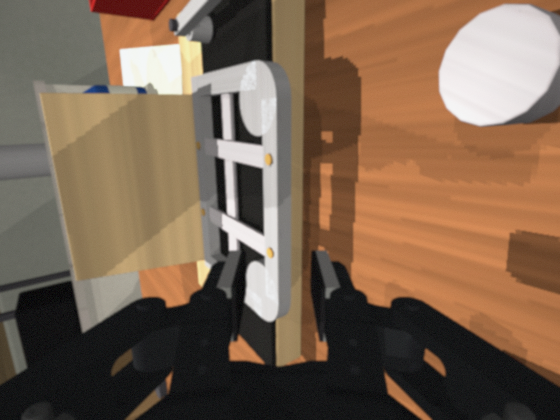

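The rail runs between the two fingertips (left finger at column 235 above it, right finger at column 325 below it), so the straddle lines up. I move in along the tool axis.

Request:
{"fn": "jog_arm", "kwargs": {
  "increments": [
    {"dx": 0.05, "dy": 0.24, "dz": -0.2, "ax": -0.01, "ay": -0.006, "az": 0, "gripper": -0.3},
    {"dx": 0.055, "dy": 0.36, "dz": -0.29, "ax": -0.01, "ay": -0.006, "az": 0, "gripper": -0.3},
    {"dx": 0.06, "dy": 0.42, "dz": -0.33, "ax": -0.01, "ay": -0.006, "az": 0, "gripper": -0.3},
    {"dx": 0.06, "dy": 0.47, "dz": -0.37, "ax": -0.01, "ay": -0.006, "az": 0, "gripper": -0.3},
    {"dx": 0.06, "dy": 0.47, "dz": -0.37, "ax": -0.01, "ay": -0.006, "az": 0, "gripper": -0.3}
  ]
}}

```text
time: 6.4
eef_pos: [0.5226, -0.0848, 0.0528]
tcp_rot: [0.887, -0.03, 0.018, -0.46]
contact_force: [-0.5, 0.3, 0.0]
opening: 0.35
finger_force: 0.0
```

```bash
cat >> h.py <<'E'
import math
def tip_at(th,ov=9,dn=0,x=-6,yf=50):
    """tip centre when the frame is tipped th deg about its foot, tool aligned: overlap ov, offset dn below mid-thickness"""
    t=math.radians(th); c,s=math.cos(t),math.sin(t); n=(s,c)
    # lower foot edge: as far +y as the backrest allows
    if th<=90:
        yb=50+12*c*math.tan(math.radians(12)); y0=min(yf,yb-12*s,50); z0=35
    else:
        z0=35-12*c; y0=50-12*s
    L=150-ov
    return (x, y0-L*c+(6-dn)*s, z0+L*s+(6-dn)*c)
E
python3 - <<'E'
from h import *
print([np.round(tip_at(t),1).tolist() for t in (0,20,35,60,90,102)])
go((*tip_at(20),55),(*tip_at(35),55))
E
```

```text
[[-6.0, -91.0, 41.0], [-6.0, -82.2, 88.9], [-6.0, -66.9, 120.8], [-6.0, -24.4, 160.1], [-6.0, 44.0, 176.0], [-6.0, 73.4, 174.2]]
t 6.4 tip now [ -5.9 -93.   38.4] F [-0.5  0.3  0. ] open 0.35
(-6, -82.15192640075574, 88.86299593363474, 55) d [0.005 0.09  0.42 ] a [ 0.002  0.002 -0.003]
(-6, -66.85250315862565, 120.78918979123144, 55) d [0.015 0.217 0.686] a [ 0.002  0.002 -0.003]
```

Request:
{"fn": "jog_arm", "kwargs": {
  "increments": [
    {"dx": 0, "dy": 0.02, "dz": 0.08, "ax": 0, "ay": 0, "az": 0, "gripper": -0.3},
    {"dx": 0, "dy": 0.03, "dz": 0.15, "ax": 0, "ay": 0, "az": 0, "gripper": -0.3},
    {"dx": 0, "dy": 0.04, "dz": 0.22, "ax": 0, "ay": 0, "az": 0, "gripper": -0.3},
    {"dx": 0, "dy": 0.06, "dz": 0.3, "ax": 0, "ay": 0, "az": 0, "gripper": -0.3},
    {"dx": 0.005, "dy": 0.08, "dz": 0.37, "ax": 0, "ay": 0, "az": 0, "gripper": -0.3},
    {"dx": 0.005, "dy": 0.1, "dz": 0.43, "ax": 0, "ay": 0, "az": 0, "gripper": -0.3}
  ]
}}

```text
time: 7.0
eef_pos: [0.5236, -0.0737, 0.1056]
tcp_rot: [0.887, -0.03, 0.018, -0.46]
contact_force: [-0.3, -0.5, -1.1]
opening: 0.355
finger_force: 0.0
```

Request:
{"fn": "jog_arm", "kwargs": {
  "increments": [
    {"dx": 0, "dy": 0.02, "dz": 0.07, "ax": 0, "ay": 0, "az": 0, "gripper": -0.3},
    {"dx": 0, "dy": 0.05, "dz": 0.13, "ax": 0, "ay": 0, "az": 0, "gripper": -0.3},
    {"dx": 0, "dy": 0.08, "dz": 0.19, "ax": 0, "ay": 0, "az": 0, "gripper": -0.3},
    {"dx": 0.01, "dy": 0.12, "dz": 0.26, "ax": 0, "ay": 0, "az": 0, "gripper": -0.3}
  ]
}}

```text
time: 7.4
eef_pos: [0.5244, -0.0588, 0.136]
tcp_rot: [0.887, -0.031, 0.018, -0.46]
contact_force: [0.5, 0.9, 0.4]
opening: 0.354
finger_force: 0.0
```

```bash
python3 - <<'E'
from h import *
from plant import get_state,imaging
go((*tip_at(35),55)); s=get_state()
d=imaging.read_camera("wrist");cv2.imwrite("pics/w4.png",d["frame"])
e=imaging.read_camera("scene");np.savez("s4.npz",**e);f=e["frame"]
cv2.imwrite("pics/m4.png",np.hstack([cv2.resize(d["frame"],(400,300)),cv2.resize(f[170:310,190:350],(400,350))[:300]]))
E
```

```text
t 7.4 tip now [ -6.  -67.  121.6] F [0.5 0.9 0.4] open 0.354
(-6, -66.85250315862565, 120.78918979123144, 55) d [-0.     0.001 -0.007] a [ 0.002  0.002 -0.002]
```

View pics/m4.png

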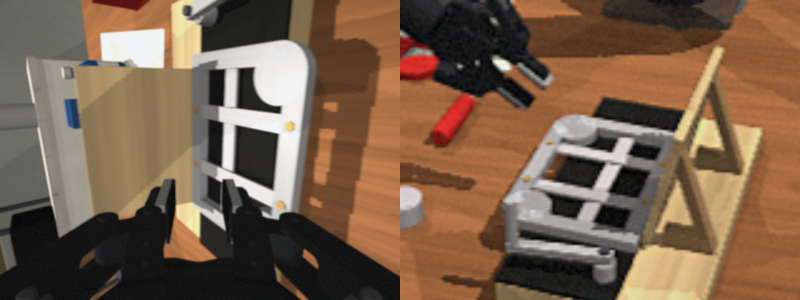

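The wrist picture on the left and the scene picture on the right show the frame still flat and home. With this tilt the lower finger never got under the rail. I go back, then in again deeper and lower.

```bash
python3 - <<'E'
from h import *
go((-6,-125,118,55),(-6,-121,65,55),(-6,-100,50.5,55),(-6,-78,35,55))
for t in (0,10,20,35): print(t,np.round(tip_at(t,14),1))
E
```

```text
t 7.5 tip now [ -5.3 -67.  122.5] F [ 0.4  1.5 -0. ] open 0.348
(-6, -125, 118, 55) d [-0.042 -0.482 -0.038] a [ 0.003  0.003 -0.002]
(-6, -121, 65, 55) d [-0.039 -0.449 -0.48 ] a [ 0.003  0.003 -0.002]
(-6, -100, 50.5, 55) d [-0.026 -0.274 -0.6  ] a [ 0.003  0.003 -0.002]
(-6, -78, 35, 55) d [-0.013 -0.091 -0.73 ] a [ 0.003  0.003 -0.002]
0 [ -6. -86.  41.]
10 [ -6.  -82.9  64.5]
20 [ -6.  -77.5  87.2]
35 [ -6.  -62.8 117.9]
```

Request:
{"fn": "jog_arm", "kwargs": {
  "increments": [
    {"dx": -0.04, "dy": -0.48, "dz": -0.03, "ax": 0, "ay": 0, "az": 0, "gripper": -0.3},
    {"dx": -0.04, "dy": -0.48, "dz": -0.03, "ax": 0, "ay": 0, "az": 0, "gripper": -0.3},
    {"dx": -0.04, "dy": -0.45, "dz": -0.48, "ax": 0, "ay": 0, "az": 0, "gripper": -0.3},
    {"dx": -0.04, "dy": -0.45, "dz": -0.48, "ax": 0, "ay": 0, "az": 0, "gripper": -0.3},
    {"dx": -0.03, "dy": -0.27, "dz": -0.6, "ax": 0, "ay": 0, "az": 0, "gripper": -0.3},
    {"dx": -0.02, "dy": -0.18, "dz": -0.66, "ax": 0, "ay": 0, "az": 0, "gripper": -0.3},
    {"dx": -0.01, "dy": -0.09, "dz": -0.73, "ax": 0, "ay": 0, "az": 0, "gripper": -0.3},
    {"dx": -0.01, "dy": -0.09, "dz": -0.73, "ax": 0, "ay": 0, "az": 0, "gripper": -0.3}
  ]
}}

```text
time: 8.3
eef_pos: [0.5227, -0.0682, 0.0477]
tcp_rot: [0.887, -0.03, 0.017, -0.46]
contact_force: [-0.2, 0.7, -0.3]
opening: 0.354
finger_force: 0.0
```

Request:
{"fn": "jog_arm", "kwargs": {
  "increments": [
    {"dx": 0, "dy": 0, "dz": 0.07, "ax": 0, "ay": 0, "az": 0, "gripper": -0.3},
    {"dx": 0, "dy": 0, "dz": 0.14, "ax": 0, "ay": 0, "az": 0, "gripper": -0.3},
    {"dx": 0, "dy": 0, "dz": 0.2, "ax": 0, "ay": 0, "az": 0, "gripper": -0.3}
  ]
}}

```text
time: 8.6
eef_pos: [0.5242, -0.071, 0.0739]
tcp_rot: [0.888, -0.03, 0.019, -0.459]
contact_force: [0.1, -0.3, 0.2]
opening: 0.347
finger_force: 0.0
```

```bash
python3 - <<'E'
from h import *
go((*tip_at(20,14),55),(*tip_at(35,14),55))
E
```

```text
t 8.6 tip now [ -5.3 -79.2  59.4] F [ 0.1 -0.3  0.2] open 0.347
(-6, -77.45346329682621, 87.15289521700639, 55) d [-0.005  0.014  0.23 ] a [ 0.003  0.004 -0.002]
(-6, -62.7567429371807, 117.92130760947622, 55) d [0.004 0.136 0.487] a [ 0.003  0.004 -0.002]
```

```bash
python3 - <<'E'
from h import *
from plant import get_state,imaging
s=get_state(); d=imaging.read_camera("wrist"); np.savez("w5.npz",p=s["eef_pos"],q=s["tcp_rot"],**d)
C=cloud(d,d["mount"]).reshape(-1,3)*1000; ok=d["depth"].ravel()>0; C=C[ok]
dark=d["frame"].reshape(-1,3)[ok].max(1)
print("mount",np.round(d["mount"],3).tolist())
for z in range(-20,36,4):
    k=(abs(C[:,2]-z)<2)&(abs(C[:,0])<20)&(abs(C[:,1])<60)
    y=C[k,1]; 
    if k.any(): print(z,k.sum(),"neg",np.round([y[y<0].min(),y[y<0].max()],1) if (y<0).any() else '',"pos",np.round([y[y>0].min(),y[y>0].max()],1) if (y>0).any() else '', "x",np.round([C[k,0].min(),C[k,0].max()],1))
T=np.eye(4);T[:3,:3]=R.from_quat(s["tcp_rot"]).as_matrix();T[:3,3]=s["eef_pos"]
W=w2s(cloud(d,T@d["mount"]).reshape(-1,3)[ok]); br=d["frame"].reshape(-1,3)[ok].min(1)>120
k=br&(abs(W[:,0]-40)<8)&(W[:,1]<60)&(W[:,1]>-130)&(W[:,2]>30)
for y in range(-125,60,15):
    q=k&(abs(W[:,1]-y)<7); print(y,q.sum(),np.round(np.median(W[q,2]),1) if q.any() else '')
E
```

```text
mount [[-0.0, 0.962, 0.272, 0.07], [1.0, 0.0, 0.0, 0.001], [0.0, 0.272, -0.962, -0.139], [0.0, 0.0, 0.0, 1.0]]
-20 392 neg [-27.8 -14. ] pos [15.5 29.3] x [-10.5  12.4]
-16 393 neg [-27.8 -14.1] pos [15.5 29.3] x [-10.1  12.6]
-12 363 neg [-27.8 -14. ] pos [15.5 29. ] x [-10.2  12.6]
-8 317 neg [-27.8 -14.1] pos [15.5 29.3] x [-9.8 12.3]
-4 250 neg [-26.8 -14.1] pos [15.5 28.7] x [-9.9 12.3]
0 105 neg [-19.9 -14.1] pos [15.4 21.3] x [-10.3  11.9]
4 21 neg [-14.4 -14.2] pos [15.6 15.8] x [-0.8  6.8]
16 214 neg  pos [19.5 25.6] x [ 3.1 20. ]
20 569 neg  pos [16.9 31. ] x [-18.8  19.9]
24 555 neg  pos [14.  31.8] x [-20.  20.]
28 398 neg  pos [11.4 15.9] x [-19.8  19.9]
32 118 neg  pos [11.3 13.1] x [-19.3  19.8]
-125 0 
-110 0 
-95 542 46.5
-80 352 46.4
-65 251 44.1
-50 158 44.0
-35 129 44.1
-20 200 41.9
-5 182 41.3
10 94 44.0
25 54 44.3
40 0 
55 0
```

```bash
python3 - <<'E'
from h import *
for n in("w1","w2","w3"):
    d=dict(np.load(n+".npz")); C=cloud(d,d["mount"]).reshape(-1,3)*1000; ok=d["depth"].ravel()>0; C=C[ok]
    print(n)
    for z in range(-20,36,4):
        k=(abs(C[:,2]-z)<2)&(abs(C[:,0])<20)&(abs(C[:,1])<65); 
        if k.any(): print(z,k.sum(),np.round([C[k,1].min(),C[k,1].max()]),"x",np.round([C[k,0].min(),C[k,0].max()]))
E
```

```text
w1
-20 582 [-55.  57.] x [-10.  12.]
-16 520 [-54.  56.] x [-11.  12.]
-12 334 [-48.  50.] x [-11.  12.]
-8 67 [-43.  44.] x [-8.  9.]
w2
-20 318 [-13.  14.] x [ 7. 12.]
-16 292 [-13.  14.] x [ 6. 12.]
-12 278 [-13.  14.] x [ 6. 12.]
-8 233 [-13.  14.] x [ 7. 12.]
-4 200 [-12.  13.] x [ 7. 12.]
0 84 [-11.  11.] x [ 7. 12.]
w3
-20 406 [-28.  29.] x [-11.  13.]
-16 387 [-28.  29.] x [-10.  13.]
-12 351 [-28.  29.] x [-10.  13.]
-8 317 [-28.  29.] x [-10.  12.]
-4 254 [-26.  29.] x [-11.  12.]
0 106 [-21.  22.] x [-10.  12.]
4 21 [-14.  16.] x [1. 7.]
```

The wrist depth shows the real fingertips are only about 4 mm ahead of the TCP, not 25 mm. That explains both the marginal push contact and the missed hook. I correct this in the helper and go in again.

```bash
sed -i 's/ctrl.finger_overhang/.004/g' h.py; python3 - <<'E'
from h import *
go((-6,-119,65,55),(-6,-80,38,55))
for t in (0,10,20,35): print(t,np.round(tip_at(t,10),1))
d=dict(np.load("w5.npz"));ok=d["depth"].ravel()>0
T=np.eye(4);T[:3,:3]=R.from_quat(d["q"]).as_matrix();T[:3,3]=d["p"]
W=w2s(cloud(d,T@d["mount"]).reshape(-1,3)[ok]); br=d["frame"].reshape(-1,3)[ok].min(1)>100
for x in(-60,-40,30,60):
    k=br&(abs(W[:,0]-x)<5)&(W[:,2]>44)&(W[:,2]<50)&(W[:,1]<-60); print(x,k.sum(),W[k,1].min().round(1) if k.any() else '')
E
```

```text
t 8.65 tip now [ -4.8 -96.5  72.5] F [1.  0.5 0.9] open 0.351
(-6, -119, 65, 55) d [-0.024 -0.186 -0.063] a [ 0.004  0.005 -0.002]
(-6, -80, 38, 55) d [-0.     0.138 -0.288] a [ 0.004  0.005 -0.002]
0 [ -6. -90.  41.]
10 [ -6.  -86.8  65.2]
20 [ -6.  -81.2  88.5]
35 [ -6.  -66.  120.2]
-60 670 -99.5
-40 448 -98.5
30 734 -100.0
60 1147 -100.0
```

Frame is home and square (outer edge at y ≈ -100 along its length).

Request:
{"fn": "jog_arm", "kwargs": {
  "increments": [
    {"dx": -0.02, "dy": -0.19, "dz": -0.06, "ax": 0, "ay": 0, "az": 0, "gripper": -0.3},
    {"dx": -0.02, "dy": -0.19, "dz": -0.06, "ax": 0, "ay": 0, "az": 0, "gripper": -0.3},
    {"dx": -0.01, "dy": -0.08, "dz": -0.14, "ax": 0, "ay": 0, "az": 0, "gripper": -0.3},
    {"dx": 0, "dy": 0.03, "dz": -0.21, "ax": 0, "ay": 0, "az": 0, "gripper": -0.3},
    {"dx": 0, "dy": 0.09, "dz": -0.26, "ax": 0, "ay": 0, "az": 0, "gripper": -0.3},
    {"dx": 0, "dy": 0.14, "dz": -0.29, "ax": 0, "ay": 0, "az": 0, "gripper": -0.3},
    {"dx": 0, "dy": 0.14, "dz": -0.29, "ax": 0, "ay": 0, "az": 0, "gripper": -0.3}
  ]
}}

```text
time: 9.35
eef_pos: [0.5225, -0.0513, 0.0364]
tcp_rot: [0.887, -0.03, 0.017, -0.46]
contact_force: [-0.2, -0.1, -1.1]
opening: 0.352
finger_force: 0.0
```

Request:
{"fn": "jog_arm", "kwargs": {
  "increments": [
    {"dx": 0, "dy": 0, "dz": 0.06, "ax": 0, "ay": 0, "az": 0, "gripper": -0.3},
    {"dx": 0, "dy": 0, "dz": 0.12, "ax": 0, "ay": 0, "az": 0, "gripper": -0.3},
    {"dx": 0, "dy": 0, "dz": 0.17, "ax": 0, "ay": 0, "az": 0, "gripper": -0.3}
  ]
}}

```text
time: 9.65
eef_pos: [0.5236, -0.0538, 0.0584]
tcp_rot: [0.888, -0.03, 0.018, -0.459]
contact_force: [0.0, 0.6, -2.7]
opening: 0.35
finger_force: 0.9
```

```bash
python3 - <<'E'
from h import *
go((*tip_at(20,11),55),(*tip_at(35,11),55))
E
```

```text
t 9.65 tip now [ -7.2 -79.2  56.1] F [ 0.   0.6 -2.7] open 0.35
(-6, -80.27254115918393, 88.1789556469834, 55) d [ 0.009 -0.01   0.267] a [ 0.003  0.003 -0.002]
(-6, -65.21419907004767, 119.64203691852934, 55) d [0.018 0.115 0.53 ] a [ 0.003  0.003 -0.002]
```

Request:
{"fn": "jog_arm", "kwargs": {
  "increments": [
    {"dx": 0, "dy": -0.01, "dz": 0.07, "ax": 0, "ay": 0, "az": 0, "gripper": -0.3},
    {"dx": 0.005, "dy": -0.01, "dz": 0.14, "ax": 0, "ay": 0, "az": 0, "gripper": -0.3},
    {"dx": 0.01, "dy": -0.01, "dz": 0.2, "ax": 0, "ay": 0, "az": 0, "gripper": -0.3},
    {"dx": 0.01, "dy": -0.01, "dz": 0.27, "ax": 0, "ay": 0, "az": 0, "gripper": -0.3},
    {"dx": 0.01, "dy": 0.02, "dz": 0.34, "ax": 0, "ay": 0, "az": 0, "gripper": -0.3},
    {"dx": 0.01, "dy": 0.05, "dz": 0.41, "ax": 0, "ay": 0, "az": 0, "gripper": -0.3},
    {"dx": 0.015, "dy": 0.08, "dz": 0.47, "ax": 0, "ay": 0, "az": 0, "gripper": -0.3},
    {"dx": 0.018, "dy": 0.115, "dz": 0.53, "ax": 0, "ay": 0, "az": 0, "gripper": -0.3}
  ]
}}

```text
time: 10.45
eef_pos: [0.5258, -0.0394, 0.1221]
tcp_rot: [0.887, -0.031, 0.018, -0.46]
contact_force: [-0.2, -3.7, -0.1]
opening: 0.353
finger_force: 1.2
```

```bash
cat >> h.py <<'E'
def look(x=40,w=8):
    """frame profile at stand x from the wrist camera: y,z of bright points, and the tip region"""
    from plant import get_state,imaging
    s=get_state(); d=imaging.read_camera("wrist"); ok=d["depth"].ravel()>0
    T=np.eye(4);T[:3,:3]=R.from_quat(s["tcp_rot"]).as_matrix();T[:3,3]=s["eef_pos"]
    W=w2s(cloud(d,T@d["mount"]).reshape(-1,3)[ok]); F=d["frame"].reshape(-1,3)[ok]
    br=(F.min(1)>90)&(F.max(1).astype(int)-F.min(1)<40)
    k=br&(abs(W[:,0]-x)<w)&(W[:,1]<90)&(W[:,1]>-150)&(W[:,2]>40)&(W[:,2]<230)
    return d,W,F,W[k]
E
python3 - <<'E'
from h import *
go((*tip_at(35,11),55))
d,W,F,P=look()
for z in range(40,150,10):
    q=abs(P[:,2]-z)<5
    if q.sum()>5: print(z,q.sum(),np.percentile(P[q,1],[2,50,98]).round(1))
E
```

```text
t 10.45 tip now [ -6.  -64.6 119.8] F [-0.2 -3.7 -0.1] open 0.353
(-6, -65.21419907004767, 119.64203691852934, 55) d [-0.    -0.005 -0.002] a [ 0.003  0.003 -0.002]
50 205 [33.8 37.  54.5]
60 25 [16.9 24.8 38. ]
70 31 [-1.7  7.  16.5]
80 44 [-17.1  -8.4  -0.3]
90 37 [-33.4 -27.1 -20.5]
110 355 [-81.8 -80.3 -55.1]
120 978 [-80.  -77.1 -64.1]
```

Request:
{"fn": "jog_arm", "kwargs": {
  "increments": [
    {"dx": 0, "dy": 0, "dz": 0, "ax": 0, "ay": 0, "az": 0, "gripper": -0.6},
    {"dx": 0, "dy": 0, "dz": 0, "ax": 0, "ay": 0, "az": 0, "gripper": -0.75},
    {"dx": 0, "dy": 0, "dz": 0, "ax": 0, "ay": 0, "az": 0, "gripper": -1},
    {"dx": 0, "dy": 0, "dz": 0, "ax": 0, "ay": 0, "az": 0, "gripper": -1},
    {"dx": 0, "dy": 0, "dz": 0, "ax": 0, "ay": 0, "az": 0, "gripper": -1}
  ],
  "force": 30
}}

```text
time: 11.0
eef_pos: [0.5255, -0.0395, 0.1211]
tcp_rot: [0.887, -0.031, 0.018, -0.46]
contact_force: [0.7, -3.0, 0.2]
opening: 0.128
finger_force: 31.3
```

```bash
python3 - <<'E'
from h import *
for o in (9,11): go(*[(*tip_at(t,o),90-t) for t in (35,45,55,65,75)])
d,W,F,P=look()
for z in range(50,150,10):
    q=abs(P[:,2]-z)<5
    if q.sum()>5: print(z,q.sum(),np.percentile(P[q,1],[2,50,98]).round(1))
E
```

```text
t 11.0 tip now [ -6.3 -64.8 118.8] F [ 0.7 -3.   0.2] open 0.128
(-6, -66.85250315862565, 120.78918979123144, 55) d [ 0.001 -0.017  0.016] a [ 0.002  0.002 -0.002]
(-6, -52.14109460071166, 138.9446968344225, 45) d [0.01  0.109 0.172] a [-0.109  0.01  -0.002]
(-6, -34.32618056924278, 153.94189686285412, 35) d [0.022 0.261 0.301] a [-0.22   0.018 -0.002]
(-6, -13.949058212283742, 165.32510754261185, 25) d [0.035 0.436 0.399] a [-0.33   0.026 -0.002]
(-6, 8.371123918670683, 172.74845577737378, 15) d [0.049 0.627 0.462] a [-0.441  0.034 -0.002]
t 11.0 tip now [ -6.3 -64.8 118.8] F [ 0.7 -3.   0.2] open 0.128
(-6, -65.21419907004767, 119.64203691852934, 55) d [ 0.002 -0.004  0.007] a [ 0.002  0.002 -0.002]
(-6, -50.72688103833857, 137.5304832720494, 45) d [0.011 0.121 0.16 ] a [-0.109  0.01  -0.002]
(-6, -33.179027696540686, 152.30359277427615, 35) d [0.022 0.271 0.287] a [-0.22   0.018 -0.002]
(-6, -13.103821688802345, 163.51249196853854, 25) d [0.035 0.443 0.384] a [-0.33   0.026 -0.002]
(-6, 8.88876200887573, 170.81660412479562, 15) d [0.049 0.631 0.446] a [-0.441  0.034 -0.002]
120 697 [-77.6 -75.2 -72.5]
130 481 [-73.8 -71.8 -70.1]
```

Request:
{"fn": "jog_arm", "kwargs": {
  "increments": [
    {"dx": 0.003, "dy": 0.03, "dz": 0.042, "ax": -0.028, "ay": 0.002, "az": 0, "gripper": -1},
    {"dx": 0.005, "dy": 0.061, "dz": 0.081, "ax": -0.055, "ay": 0.004, "az": 0, "gripper": -1},
    {"dx": 0.007, "dy": 0.093, "dz": 0.12, "ax": -0.083, "ay": 0.006, "az": 0, "gripper": -1},
    {"dx": 0.009, "dy": 0.126, "dz": 0.156, "ax": -0.11, "ay": 0.008, "az": 0, "gripper": -1}
  ]
}}

```text
time: 11.45
eef_pos: [0.5266, -0.024, 0.1405]
tcp_rot: [0.925, -0.032, 0.015, -0.379]
contact_force: [0.4, -3.7, 1.2]
opening: 0.128
finger_force: 31.2
```

Request:
{"fn": "jog_arm", "kwargs": {
  "increments": [
    {"dx": 0.003, "dy": 0.036, "dz": 0.034, "ax": -0.028, "ay": 0.002, "az": 0, "gripper": -1},
    {"dx": 0.006, "dy": 0.074, "dz": 0.067, "ax": -0.055, "ay": 0.004, "az": 0, "gripper": -1},
    {"dx": 0.009, "dy": 0.112, "dz": 0.099, "ax": -0.083, "ay": 0.006, "az": 0, "gripper": -1},
    {"dx": 0.012, "dy": 0.152, "dz": 0.129, "ax": -0.11, "ay": 0.008, "az": 0, "gripper": -1}
  ]
}}

```text
time: 11.85
eef_pos: [0.528, -0.0056, 0.1562]
tcp_rot: [0.954, -0.032, 0.012, -0.298]
contact_force: [0.3, -2.9, -0.5]
opening: 0.128
finger_force: 31.2
```

```bash
python3 - <<'E'
from h import *
go(*[(*(np.array(tip_at(t,9.6))+[0,1.6,-1.6]),90-t) for t in (55,60,65,70,75,80)])
d,W,F,P=look()
for z in range(50,190,10):
    q=abs(P[:,2]-z)<5
    if q.sum()>5: print(z,q.sum(),np.percentile(P[q,1],[2,50,98]).round(1))
E
```

```text
t 11.85 tip now [ -6.3 -31.8 152.9] F [ 0.3 -2.9 -0.5] open 0.128
(np.float64(-6.0), np.float64(-32.38203470743216), np.float64(151.85040563628075), 35) d [ 0.002 -0.005 -0.009] a [ 0.004  0.002 -0.003]
(np.float64(-6.0), np.float64(-22.520813052686513), np.float64(157.98996669133518), 30) d [0.008 0.079 0.044] a [-0.052  0.006 -0.003]
(np.float64(-6.0), np.float64(-12.095487255239325), np.float64(163.18132287038986), 25) d [0.015 0.168 0.089] a [-0.107  0.01  -0.003]
(np.float64(-6.0), np.float64(-1.1854003393930461), np.float64(167.38496481829554), 20) d [0.022 0.261 0.125] a [-0.163  0.014 -0.003]
(np.float64(-6.0), np.float64(10.126415345732196), np.float64(170.56890028160035), 15) d [0.029 0.358 0.152] a [-0.218  0.018 -0.004]
(np.float64(-6.0), np.float64(21.753870052511502), np.float64(172.7088975889156), 10) d [0.036 0.458 0.171] a [-0.274  0.022 -0.004]
50 10 [53.8 54.6 55.3]
160 1171 [-42.8 -38.1 -33.3]
170 10 [-12.3  88.8  89.9]
```

Request:
{"fn": "jog_arm", "kwargs": {
  "increments": [
    {"dx": 0.004, "dy": 0.04, "dz": 0.025, "ax": -0.028, "ay": 0.002, "az": 0, "gripper": -1},
    {"dx": 0.008, "dy": 0.08, "dz": 0.045, "ax": -0.055, "ay": 0.004, "az": 0, "gripper": -1},
    {"dx": 0.011, "dy": 0.124, "dz": 0.068, "ax": -0.082, "ay": 0.006, "az": 0, "gripper": -1},
    {"dx": 0.015, "dy": 0.169, "dz": 0.09, "ax": -0.11, "ay": 0.008, "az": 0, "gripper": -1},
    {"dx": 0.018, "dy": 0.215, "dz": 0.109, "ax": -0.138, "ay": 0.01, "az": 0, "gripper": -1},
    {"dx": 0.022, "dy": 0.262, "dz": 0.127, "ax": -0.166, "ay": 0.012, "az": 0, "gripper": -1},
    {"dx": 0.026, "dy": 0.31, "dz": 0.141, "ax": -0.193, "ay": 0.014, "az": 0, "gripper": -1},
    {"dx": 0.03, "dy": 0.359, "dz": 0.154, "ax": -0.221, "ay": 0.016, "az": 0, "gripper": -1}
  ]
}}

```text
time: 12.7
eef_pos: [0.5317, 0.0375, 0.1753]
tcp_rot: [0.991, -0.033, 0.006, -0.129]
contact_force: [0.2, -2.1, 3.4]
opening: 0.13
finger_force: 31.4
```

```bash
python3 - <<'E'
from h import *
go(*[(*(np.array(tip_at(t,9.6))+[0,1.6,-1.0]),90-t) for t in (75,80,85,90,95,99,102)])
E
```

```text
t 12.7 tip now [ -5.8  10.2 171.4] F [ 0.2 -2.1  3.4] open 0.13
(np.float64(-6.0), np.float64(10.126415345732196), np.float64(171.16890028160034), 15) d [-0.002 -0.    -0.002] a [ 0.002  0.002 -0.004]
(np.float64(-6.0), np.float64(21.753870052511502), np.float64(173.30889758891558), 10) d [0.006 0.099 0.016] a [-0.054  0.006 -0.004]
(np.float64(-6.0), np.float64(33.608471829777194), np.float64(174.38867006856702), 5) d [0.013 0.2   0.026] a [-0.109  0.01  -0.004]
(np.float64(-6.0), np.float64(45.599999999999994), np.float64(174.4), 0) d [0.021 0.303 0.026] a [-0.165  0.014 -0.004]
(np.float64(-6.0), np.float64(57.85949809322075), np.float64(174.388670068567), -5) d [0.029 0.408 0.026] a [-0.22   0.018 -0.004]
(np.float64(-6.0), np.float64(67.63726884807757), np.float64(173.61004980979874), -9) d [0.035 0.491 0.019] a [-0.264  0.021 -0.004]
(np.float64(-6.0), np.float64(74.92191578641058), np.float64(172.5793932879329), -12) d [0.039 0.554 0.01 ] a [-0.298  0.023 -0.004]
```

Request:
{"fn": "jog_arm", "kwargs": {
  "increments": [
    {"dx": 0.003, "dy": 0.05, "dz": 0.009, "ax": -0.028, "ay": 0.002, "az": 0, "gripper": -1},
    {"dx": 0.006, "dy": 0.099, "dz": 0.016, "ax": -0.055, "ay": 0.004, "az": 0, "gripper": -1},
    {"dx": 0.01, "dy": 0.15, "dz": 0.022, "ax": -0.083, "ay": 0.006, "az": 0, "gripper": -1},
    {"dx": 0.013, "dy": 0.2, "dz": 0.026, "ax": -0.11, "ay": 0.008, "az": 0, "gripper": -1},
    {"dx": 0.017, "dy": 0.25, "dz": 0.027, "ax": -0.138, "ay": 0.01, "az": 0, "gripper": -1},
    {"dx": 0.021, "dy": 0.3, "dz": 0.026, "ax": -0.166, "ay": 0.012, "az": 0, "gripper": -1},
    {"dx": 0.021, "dy": 0.3, "dz": 0.026, "ax": -0.166, "ay": 0.012, "az": 0, "gripper": -1}
  ]
}}

```text
time: 13.4
eef_pos: [0.5345, 0.0746, 0.1787]
tcp_rot: [0.999, -0.033, 0.002, 0.0]
contact_force: [-0.9, -1.9, 6.7]
opening: 0.129
finger_force: 31.7
```

```bash
python3 - <<'E'
from h import *
go((-6,45.6,174.4,0))
d,W,F,P=look(x=55,w=12)
k=(abs(W[:,0]-55)<12)&(W[:,2]>160)&(W[:,1]>0)&(W[:,1]<130)
Q=W[k]
for y in range(20,110,6):
    q=abs(Q[:,1]-y)<3
    if q.sum()>5: print(y,q.sum(),np.percentile(Q[q,2],[5,50,95]).round(1))
E
```

```text
t 13.4 tip now [ -5.8  46.4 174.7] F [-0.9 -1.9  6.7] open 0.129
(-6, 45.6, 174.4, 0) d [-0.002 -0.007 -0.003] a [ 0.001  0.002 -0.005]
38 146 [183.3 184.3 185.4]
44 954 [183.4 184.3 185.4]
50 821 [183.3 184.4 185.4]
80 925 [160.9 168.8 171.7]
86 757 [169.  170.1 171.3]
92 97 [168.2 169.2 170. ]
```

The frame stands upright (top at z≈184, y 38–50) and the backrest top is at z≈171. I ease the grip, slide up 4 mm to clear the backrest, and re-grip.

Request:
{"fn": "jog_arm", "kwargs": {
  "increments": [
    {"dx": 0, "dy": 0, "dz": 0, "ax": 0, "ay": 0, "az": 0, "gripper": -0.66},
    {"dx": 0, "dy": 0, "dz": 0.02, "ax": 0, "ay": 0, "az": 0, "gripper": -0.66},
    {"dx": 0, "dy": 0, "dz": 0.033, "ax": 0, "ay": 0, "az": 0, "gripper": -0.66},
    {"dx": 0, "dy": 0, "dz": 0.033, "ax": 0, "ay": 0, "az": 0, "gripper": -1},
    {"dx": 0, "dy": 0, "dz": 0.033, "ax": 0, "ay": 0, "az": 0, "gripper": -1}
  ],
  "force": 20
}}

```text
time: 13.95
eef_pos: [0.5337, 0.0731, 0.1809]
tcp_rot: [0.999, -0.034, -0.0, -0.0]
contact_force: [-1.6, 1.3, 2.3]
opening: 0.131
finger_force: 22.6
```

```bash
python3 - <<'E'
from h import *
m=lambda t:np.array(tip_at(t,5.5)); 
import sys
o=np.array([-6,46.4,178.7])-m(90)
go(*[(*(m(t)+o),90-t) for t in (90,93,96,99,101,102)])
E
```

```text
t 13.95 tip now [ -6.4  44.8 176.9] F [-1.6  1.3  2.3] open 0.131
(np.float64(-6.0), np.float64(46.4), np.float64(178.7), 0) d [0.005 0.013 0.015] a [-0.    -0.    -0.004]
(np.float64(-6.0), np.float64(53.970768468577944), np.float64(178.81598350949358), -3) d [0.009 0.078 0.016] a [-0.034  0.002 -0.004]
(np.float64(-6.0), np.float64(61.53723156996631), np.float64(178.53558466032138), -6) d [0.014 0.142 0.014] a [-0.067  0.005 -0.004]
(np.float64(-6.0), np.float64(69.07865015474253), np.float64(177.85957200623878), -9) d [0.019 0.207 0.008] a [-0.1    0.007 -0.004]
(np.float64(-6.0), np.float64(74.08213673122475), np.float64(177.18998198044673), -11) d [0.022 0.249 0.002] a [-0.122  0.009 -0.004]
(np.float64(-6.0), np.float64(76.5743537187634), np.float64(176.78979845094148), -12) d [ 0.024  0.271 -0.002] a [-0.133  0.009 -0.004]
```

Request:
{"fn": "jog_arm", "kwargs": {
  "increments": [
    {"dx": 0.003, "dy": 0.04, "dz": 0.002, "ax": -0.017, "ay": 0.001, "az": 0, "gripper": -1},
    {"dx": 0.006, "dy": 0.075, "dz": 0.003, "ax": -0.034, "ay": 0.002, "az": 0, "gripper": -1},
    {"dx": 0.009, "dy": 0.107, "dz": 0.003, "ax": -0.05, "ay": 0.004, "az": 0, "gripper": -1},
    {"dx": 0.012, "dy": 0.14, "dz": 0.002, "ax": -0.067, "ay": 0.005, "az": 0, "gripper": -1},
    {"dx": 0.015, "dy": 0.172, "dz": 0, "ax": -0.084, "ay": 0.006, "az": 0, "gripper": -1},
    {"dx": 0.017, "dy": 0.205, "dz": -0.003, "ax": -0.1, "ay": 0.007, "az": 0, "gripper": -1},
    {"dx": 0.017, "dy": 0.205, "dz": -0.003, "ax": -0.1, "ay": 0.007, "az": 0, "gripper": -1}
  ]
}}

```text
time: 14.65
eef_pos: [0.5357, 0.0982, 0.1799]
tcp_rot: [0.996, -0.033, -0.003, 0.079]
contact_force: [-0.6, -1.4, -0.5]
opening: 0.132
finger_force: 22.2
```

```bash
python3 - <<'E'
from h import *
go((-6,76.5,175.5,-12))
d,W,F,P=look(x=55,w=12)
k=(abs(W[:,0]-55)<12)&(W[:,2]>150)&(W[:,1]>0)&(W[:,1]<130)
Q=W[k]
for y in range(40,110,4):
    q=abs(Q[:,1]-y)<2
    if q.sum()>5: print(y,q.sum(),np.percentile(Q[q,2],[5,50,95]).round(1))
E
```

```text
t 14.65 tip now [ -6.3  69.4 175.9] F [-0.6 -1.4 -0.5] open 0.132
(-6, 76.5, 175.5, -12) d [ 0.007  0.06  -0.004] a [-0.033  0.002 -0.004]
64 218 [182.8 183.9 184.9]
68 644 [182.4 183.6 184.7]
72 650 [181.7 182.9 184. ]
76 525 [152.2 182.1 183.4]
80 393 [161.1 170.1 171.8]
84 552 [169.4 170.5 171.6]
88 552 [168.4 169.7 170.8]
92 14 [167.7 168.5 169.6]
```

Request:
{"fn": "jog_arm", "kwargs": {
  "increments": [
    {"dx": 0.002, "dy": 0.015, "dz": -0.001, "ax": -0.008, "ay": 0, "az": 0, "gripper": -1},
    {"dx": 0.004, "dy": 0.03, "dz": -0.002, "ax": -0.016, "ay": 0.001, "az": 0, "gripper": -1},
    {"dx": 0.005, "dy": 0.045, "dz": -0.003, "ax": -0.025, "ay": 0.001, "az": 0, "gripper": -1},
    {"dx": 0.007, "dy": 0.06, "dz": -0.004, "ax": -0.033, "ay": 0.002, "az": 0, "gripper": -1},
    {"dx": 0.007, "dy": 0.06, "dz": -0.004, "ax": -0.033, "ay": 0.002, "az": 0, "gripper": -1}
  ]
}}

```text
time: 15.2
eef_pos: [0.5367, 0.1045, 0.1796]
tcp_rot: [0.994, -0.034, -0.004, 0.105]
contact_force: [-0.8, -3.0, -4.8]
opening: 0.131
finger_force: 21.8
```

```bash
python3 - <<'E'
from h import *
go((-6,76.5,175.5,-12))
d,W,F,P=look(x=55,w=12)
k=(abs(W[:,0]-55)<12)&(W[:,2]>150)&(W[:,1]>0)&(W[:,1]<130)
Q=W[k]
for y in range(60,96,3):
    q=abs(Q[:,1]-y)<1.5
    if q.sum()>5: print(y,q.sum(),np.percentile(Q[q,2],[5,50,95]).round(1))
E
```

```text
t 15.2 tip now [ -5.7  75.5 175.6] F [-0.8 -3.  -4.8] open 0.131
(-6, 76.5, 175.5, -12) d [-0.002  0.008 -0.001] a [ 0.001 -0.    -0.004]
72 422 [182.5 183.5 184.7]
75 477 [182.  182.9 184.1]
78 474 [181.3 182.4 183.6]
81 713 [170.3 181.4 182.8]
84 427 [169.4 170.6 171.7]
87 412 [168.7 170.  171. ]
90 228 [168.2 169.3 170.3]
```

Request:
{"fn": "jog_arm", "kwargs": {
  "increments": [
    {"dx": 0, "dy": 0, "dz": -0.008, "ax": 0, "ay": 0, "az": 0, "gripper": -1},
    {"dx": 0, "dy": 0, "dz": -0.012, "ax": 0, "ay": 0, "az": 0, "gripper": -1}
  ]
}}

```text
time: 15.45
eef_pos: [0.537, 0.1044, 0.1792]
tcp_rot: [0.994, -0.034, -0.003, 0.105]
contact_force: [-1.6, -2.9, 0.6]
opening: 0.132
finger_force: 22.3
```

Request:
{"fn": "jog_arm", "kwargs": {
  "increments": [
    {"dx": 0, "dy": 0, "dz": -0.012, "ax": 0, "ay": 0, "az": 0, "gripper": -0.7},
    {"dx": 0, "dy": 0, "dz": -0.012, "ax": 0, "ay": 0, "az": 0, "gripper": -0.6},
    {"dx": 0, "dy": 0, "dz": 0.02, "ax": 0, "ay": 0, "az": 0, "gripper": -0.5},
    {"dx": 0, "dy": 0.03, "dz": 0.15, "ax": 0, "ay": 0, "az": 0, "gripper": -0.4},
    {"dx": 0, "dy": 0.06, "dz": 0.3, "ax": 0, "ay": 0, "az": 0, "gripper": -0.4},
    {"dx": 0, "dy": 0.06, "dz": 0.4, "ax": 0, "ay": 0, "az": 0, "gripper": -0.4}
  ]
}}

```text
time: 16.05
eef_pos: [0.5381, 0.1128, 0.2297]
tcp_rot: [0.994, -0.034, -0.001, 0.104]
contact_force: [0.1, 0.2, 0.0]
opening: 0.301
finger_force: 0.0
```

```bash
python3 - <<'E'
from h import *
from plant import imaging
d,W,F,P=look(x=55,w=12)
k=(abs(W[:,0]-55)<12)&(W[:,2]>150)&(W[:,1]>0)&(W[:,1]<130)
Q=W[k]
for y in range(63,96,3):
    q=abs(Q[:,1]-y)<1.5
    if q.sum()>5: print(y,q.sum(),np.percentile(Q[q,2],[5,50,95]).round(1))
go((-6,-20,220,20),(-6,-20,130,25),(-6,10,60,25),(-6,30,46,25))
e=imaging.read_camera("scene"); C=w2s(cloud(e).reshape(-1,3)); f=e["frame"].reshape(-1,3).astype(int)
br=(f.min(1)>80)&(f.max(1)-f.min(1)<40)
for lo,hi in((-100,-85),(-60,-20),(20,60),(80,95)):
  for z in (45,60,80,110,140,170):
    q=br&(C[:,0]>lo)&(C[:,0]<hi)&(abs(C[:,2]-z)<6)&(C[:,1]>-20)&(C[:,1]<90)
    if q.sum()>3: print(lo,z,q.sum(),np.percentile(C[q,1],[5,50,95]).round(1))
E
```

```text
72 223 [182.  183.2 184.2]
75 265 [181.6 182.6 183.6]
78 251 [180.7 181.8 183.1]
81 367 [170.  180.9 182.4]
84 239 [169.4 170.5 172.1]
87 227 [168.5 169.8 171.1]
90 131 [168.3 169.1 170.3]
t 16.1 tip now [ -4.   83.9 227.9] F [0.4 0.8 1.4] open 0.299
(-6, -20, 220, 20) d [-0.082 -0.88  -0.067] a [ 0.354 -0.02  -0.003]
(-6, -20, 130, 25) d [-0.082 -0.883 -0.818] a [ 0.409 -0.024 -0.002]
(-6, 10, 60, 25) d [-0.064 -0.634 -1.401] a [ 0.409 -0.024 -0.002]
(-6, 30, 46, 25) d [-0.051 -0.467 -1.518] a [ 0.409 -0.024 -0.002]
-60 170 6 [79.4 80.2 80.4]
20 170 4 [79.5 80.  80.4]
80 45 6 [47.2 49.7 52. ]
80 60 14 [46.  51.5 55.5]
80 80 10 [51.2 56.6 59.9]
80 110 10 [58.5 64.4 66.7]
80 140 11 [64.9 69.7 73.5]
80 170 31 [68.2 75.  78.8]
```

```bash
python3 - <<'E'
from h import *
go((-6,-25,220,45),(-6,-25,120,45),(-6,-10,72,45),(-6,25,47,45))
E
```

```text
t 16.15 tip now [ -4.3  83.7 226.4] F [-0.1 -0.7 -0.5] open 0.305
(-6, -25, 220, 45) d [-0.083 -0.933 -0.063] a [ 0.631 -0.04  -0.001]
(-6, -25, 120, 45) d [-0.083 -0.933 -0.896] a [ 0.631 -0.04  -0.001]
(-6, -10, 72, 45) d [-0.074 -0.808 -1.296] a [ 0.631 -0.04  -0.001]
(-6, 25, 47, 45) d [-0.052 -0.517 -1.504] a [ 0.631 -0.04  -0.001]
```

Request:
{"fn": "jog_arm", "kwargs": {
  "increments": [
    {"dx": -0.04, "dy": -0.4, "dz": 0, "ax": 0.08, "ay": 0, "az": 0, "gripper": -1},
    {"dx": -0.08, "dy": -0.93, "dz": 0, "ax": 0.18, "ay": -0.01, "az": 0, "gripper": -1},
    {"dx": -0.08, "dy": -0.93, "dz": -0.06, "ax": 0.631, "ay": -0.04, "az": 0, "gripper": -1},
    {"dx": -0.08, "dy": -0.93, "dz": -0.06, "ax": 0.631, "ay": -0.04, "az": 0, "gripper": -1},
    {"dx": -0.08, "dy": -0.93, "dz": -0.06, "ax": 0.631, "ay": -0.04, "az": 0, "gripper": -1},
    {"dx": -0.08, "dy": -0.93, "dz": -0.4, "ax": 0.631, "ay": -0.04, "az": 0, "gripper": -1},
    {"dx": -0.08, "dy": -0.93, "dz": -0.7, "ax": 0.631, "ay": -0.04, "az": 0, "gripper": -1},
    {"dx": -0.08, "dy": -0.93, "dz": -0.9, "ax": 0.631, "ay": -0.04, "az": 0, "gripper": -1},
    {"dx": -0.08, "dy": -0.93, "dz": -0.9, "ax": 0.631, "ay": -0.04, "az": 0, "gripper": -1}
  ]
}}

```text
time: 17.05
eef_pos: [0.5245, 0.001, 0.1142]
tcp_rot: [0.923, -0.034, 0.007, -0.384]
contact_force: [-0.5, 0.8, 0.2]
opening: -0.003
finger_force: 0.0
```

Request:
{"fn": "jog_arm", "kwargs": {
  "increments": [
    {"dx": 0, "dy": 0, "dz": -0.2, "ax": 0, "ay": 0, "az": 0, "gripper": -1},
    {"dx": 0, "dy": 0.12, "dz": -0.4, "ax": 0, "ay": 0, "az": 0, "gripper": -1},
    {"dx": 0.02, "dy": 0.25, "dz": -0.5, "ax": 0, "ay": 0, "az": 0, "gripper": -1},
    {"dx": 0.02, "dy": 0.4, "dz": -0.6, "ax": 0, "ay": 0, "az": 0, "gripper": -1},
    {"dx": 0.02, "dy": 0.4, "dz": -0.6, "ax": 0, "ay": 0, "az": 0, "gripper": -1}
  ]
}}

```text
time: 17.55
eef_pos: [0.5291, 0.0504, 0.0469]
tcp_rot: [0.924, -0.03, 0.01, -0.382]
contact_force: [-0.2, -0.2, 0.2]
opening: -0.004
finger_force: 0.0
```

```bash
python3 - <<'E'
from h import *
go((-6,40,46,45))
E
```

```text
t 17.55 tip now [-9.3 24.7 44.1] F [-0.2 -0.2  0.2] open -0.004
(-6, 40, 46, 45) d [0.037 0.125 0.016] a [ 0.    -0.003 -0.007]
```

Request:
{"fn": "jog_arm", "kwargs": {
  "increments": [
    {"dx": 0.01, "dy": 0.04, "dz": 0.01, "ax": 0, "ay": 0, "az": 0, "gripper": -1},
    {"dx": 0.02, "dy": 0.08, "dz": 0.01, "ax": 0, "ay": 0, "az": 0, "gripper": -1},
    {"dx": 0.03, "dy": 0.11, "dz": 0.01, "ax": 0, "ay": 0, "az": 0, "gripper": -1}
  ]
}}

```text
time: 17.85
eef_pos: [0.5346, 0.0612, 0.0492]
tcp_rot: [0.924, -0.031, 0.013, -0.381]
contact_force: [-0.7, 0.1, 0.2]
opening: -0.001
finger_force: 0.0
```

Request:
{"fn": "jog_arm", "kwargs": {
  "increments": [
    {"dx": 0, "dy": 0.02, "dz": 0, "ax": 0, "ay": 0, "az": 0, "gripper": -1},
    {"dx": 0, "dy": 0.035, "dz": 0, "ax": 0, "ay": 0, "az": 0, "gripper": -1}
  ]
}}

```text
time: 18.05
eef_pos: [0.5344, 0.0643, 0.0486]
tcp_rot: [0.924, -0.031, 0.012, -0.38]
contact_force: [-3.8, -11.3, 5.9]
opening: 0.001
finger_force: 6.3
```

```bash
python3 - <<'E'
from h import *
go((-6,40,46,45))
E
```

```text
t 18.05 tip now [-5.1 38.9 45.8] F [ -3.8 -11.3   5.9] open 0.001
(-6, 40, 46, 45) d [-0.007  0.01   0.002] a [ 0.003 -0.001 -0.005]
```

Request:
{"fn": "jog_arm", "kwargs": {
  "increments": [
    {"dx": 0, "dy": 0.015, "dz": 0, "ax": 0, "ay": 0, "az": 0, "gripper": -1},
    {"dx": 0, "dy": 0.025, "dz": 0, "ax": 0, "ay": 0, "az": 0, "gripper": -1},
    {"dx": 0, "dy": 0.025, "dz": 0, "ax": 0, "ay": 0, "az": 0, "gripper": -1}
  ]
}}

```text
time: 18.35
eef_pos: [0.5345, 0.0645, 0.0487]
tcp_rot: [0.925, -0.03, 0.013, -0.378]
contact_force: [-6.6, -17.1, 7.3]
opening: 0.004
finger_force: 9.4
```

Request:
{"fn": "jog_arm", "kwargs": {
  "increments": [
    {"dx": 0, "dy": -0.1, "dz": 0, "ax": 0, "ay": 0, "az": 0, "gripper": -1},
    {"dx": 0, "dy": -0.4, "dz": 0.2, "ax": 0, "ay": 0, "az": 0, "gripper": -1},
    {"dx": 0, "dy": -0.6, "dz": 0.6, "ax": 0, "ay": 0, "az": 0, "gripper": -1},
    {"dx": 0, "dy": -0.6, "dz": 0.9, "ax": 0, "ay": 0, "az": 0, "gripper": -1},
    {"dx": 0, "dy": -0.6, "dz": 0.9, "ax": 0, "ay": 0, "az": 0, "gripper": -1}
  ]
}}

```text
time: 18.85
eef_pos: [0.5369, -0.0057, 0.1619]
tcp_rot: [0.924, -0.03, 0.017, -0.38]
contact_force: [0.2, -1.5, 0.8]
opening: -0.001
finger_force: 0.0
```

```bash
python3 - <<'E'
from h import *
from plant import imaging
go((175,-75,140,25),(175,-75,85,25))
d,W,F,P=look(); cv2.imwrite("pics/w6.png",d["frame"])
br=(F.min(1)>90)&(F.max(1).astype(int)-F.min(1)<45)
for lo,hi in((-90,-60),(-25,25),(60,90)):
  for z in (41,47,60,120,150,170):
    q=br&(W[:,0]>lo)&(W[:,0]<hi)&(abs(W[:,2]-z)<3)&(W[:,1]>20)&(W[:,1]<90)
    if q.sum()>3: print(lo,z,q.sum(),np.percentile(W[q,1],[5,50,95]).round(1))
q=(F.min(1)>60)&(W[:,0]>110)&(W[:,0]<185)&(W[:,2]>70)&(W[:,2]<125)&(W[:,1]<10)&(W[:,1]>-110)
print("pin",q.sum(),W[q].mean(0).round(1) if q.any() else '')
e=imaging.read_camera("top"); C=w2s(cloud(e).reshape(-1,3)); f=e["frame"].reshape(-1,3)
q=(f.min(1)>80)&(C[:,0]>110)&(C[:,0]<185)&(C[:,1]<10)&(C[:,1]>-110)
for a,b in((50,68),(75,125)):
    k=q&(C[:,2]>a)&(C[:,2]<b); print(a,k.sum(),C[k].min(0).round(),C[k].mean(0).round(1),C[k].max(0).round())
E
```

```text
t 18.85 tip now [  2.6 -30.7 159. ] F [ 0.2 -1.5  0.8] open -0.001
(175, -75, 140, 25) d [ 1.406 -0.465 -0.152] a [-0.218  0.02  -0.004]
(175, -75, 85, 25) d [ 1.406 -0.465 -0.61 ] a [-0.218  0.02  -0.004]
-90 41 57 [39.2 40.1 41.1]
-25 41 311 [39.3 40.4 41.5]
-25 47 333 [40.6 41.7 42.8]
-25 60 18 [50.2 51.3 57.6]
-25 120 30 [62.8 64.4 69.8]
-25 150 32 [68.7 70.5 76.4]
-25 170 730 [66.5 67.8 69.1]
60 41 235 [39.5 40.5 41.6]
60 47 241 [40.7 41.8 42.9]
60 60 121 [43.3 44.5 56.2]
60 120 170 [56.2 57.4 58.9]
60 150 498 [62.3 63.7 65. ]
60 170 582 [66.5 67.8 69.2]
pin 0 
50 99 [131. -57.  52.] [140.9 -22.6  62.9] [151.   9.  68.]
75 20 [139. -63.  81.] [144.2 -57.9 110.7] [150. -54. 122.]
```

View pics/w6.png

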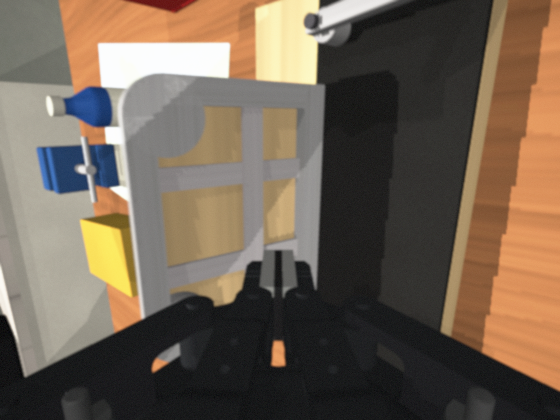

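The frame leans flush: its front face slopes 12.0° with the same profile across x, and the foot is at y≈40 all along. In the picture the frame covers (130–325, 80–350) against the panel, and the keeper is at top right (350,15). Next is the keeper, whose pin is near (144,-60).

Request:
{"fn": "jog_arm", "kwargs": {
  "increments": [
    {"dx": 0.4, "dy": -0.05, "dz": 0, "ax": -0.218, "ay": 0.02, "az": -0.004, "gripper": -1},
    {"dx": 0.8, "dy": -0.1, "dz": 0, "ax": -0.218, "ay": 0.02, "az": -0.004, "gripper": -1},
    {"dx": 0.95, "dy": -0.15, "dz": 0, "ax": -0.218, "ay": 0.02, "az": -0.004, "gripper": -1},
    {"dx": 0.95, "dy": -0.15, "dz": 0, "ax": -0.218, "ay": 0.02, "az": -0.004, "gripper": -1}
  ]
}}

```text
time: 19.35
eef_pos: [0.6487, -0.0198, 0.1547]
tcp_rot: [0.975, -0.037, 0.003, -0.218]
contact_force: [-0.1, -0.2, -0.2]
opening: 0.001
finger_force: 0.0
```

```bash
python3 - <<'E'
from h import *
go((182,-51,150,25),(182,-51,77,25))
E
```

```text
t 19.35 tip now [115.1 -37.6 151.1] F [-0.1 -0.2 -0.2] open 0.001
(182, -51, 150, 25) d [ 0.547 -0.152 -0.009] a [-0.003 -0.007 -0.001]
(182, -51, 77, 25) d [ 0.547 -0.152 -0.617] a [-0.003 -0.007 -0.001]
```

Request:
{"fn": "jog_arm", "kwargs": {
  "increments": [
    {"dx": 0.4, "dy": -0.11, "dz": 0, "ax": 0, "ay": 0, "az": 0, "gripper": -1},
    {"dx": 0.55, "dy": -0.15, "dz": 0, "ax": 0, "ay": 0, "az": 0, "gripper": -1},
    {"dx": 0.55, "dy": -0.15, "dz": -0.3, "ax": 0, "ay": 0, "az": 0, "gripper": -1},
    {"dx": 0.55, "dy": -0.15, "dz": -0.62, "ax": 0, "ay": 0, "az": 0, "gripper": -1},
    {"dx": 0.55, "dy": -0.15, "dz": -0.62, "ax": 0, "ay": 0, "az": 0, "gripper": -1}
  ]
}}

```text
time: 19.85
eef_pos: [0.7065, -0.0375, 0.0715]
tcp_rot: [0.974, -0.04, -0.006, -0.221]
contact_force: [-2.1, 1.5, -2.0]
opening: -0.001
finger_force: 0.0
```

```bash
python3 - <<'E'
from h import *
go((162,-50,77,25),(138,-47,77,25),(116,-38,77,25),(97,-24,77,25),(83,-5,77,25))
E
```

```text
t 19.85 tip now [174.  -51.   67.9] F [-2.1  1.5 -2. ] open -0.001
(162, -50, 77, 25) d [-0.1    0.016  0.076] a [-0.007 -0.018  0.001]
(138, -47, 77, 25) d [-0.298  0.056  0.076] a [-0.007 -0.018  0.001]
(116, -38, 77, 25) d [-0.475  0.144  0.076] a [-0.007 -0.018  0.001]
(97, -24, 77, 25) d [-0.624  0.272  0.076] a [-0.007 -0.018  0.001]
(83, -5, 77, 25) d [-0.729  0.439  0.076] a [-0.007 -0.018  0.001]
```

Request:
{"fn": "jog_arm", "kwargs": {
  "increments": [
    {"dx": 0, "dy": 0, "dz": 0, "ax": 0, "ay": 0, "az": 0, "gripper": -1},
    {"dx": -0.08, "dy": 0.01, "dz": 0, "ax": 0, "ay": 0, "az": 0, "gripper": -1},
    {"dx": -0.15, "dy": 0.016, "dz": 0, "ax": 0, "ay": 0, "az": 0, "gripper": -1},
    {"dx": -0.22, "dy": 0.03, "dz": 0, "ax": 0, "ay": 0, "az": 0, "gripper": -1},
    {"dx": -0.29, "dy": 0.045, "dz": 0, "ax": 0, "ay": 0, "az": 0, "gripper": -1},
    {"dx": -0.36, "dy": 0.06, "dz": 0, "ax": 0, "ay": 0, "az": 0, "gripper": -1},
    {"dx": -0.42, "dy": 0.09, "dz": 0, "ax": 0, "ay": 0, "az": 0, "gripper": -1},
    {"dx": -0.48, "dy": 0.115, "dz": 0, "ax": 0, "ay": 0, "az": 0, "gripper": -1},
    {"dx": -0.54, "dy": 0.145, "dz": 0, "ax": 0, "ay": 0, "az": 0, "gripper": -1}
  ]
}}

```text
time: 20.75
eef_pos: [0.648, -0.0215, 0.0814]
tcp_rot: [0.975, -0.038, 0.003, -0.218]
contact_force: [0.5, -0.8, 0.5]
opening: 0.003
finger_force: 0.4
```

```bash
cat >> h.py <<'E'
def keeper():
    from plant import imaging
    e=imaging.read_camera("top"); C=w2s(cloud(e).reshape(-1,3)); f=e["frame"].reshape(-1,3).astype(int)
    q=(f.min(1)>75)&(f.max(1)-f.min(1)<40)&(C[:,2]>50)&(C[:,2]<68)&(np.hypot(C[:,0]-145,C[:,1]-30)<105)&(C[:,1]<42)&(C[:,0]<165)
    P=C[q]; r=np.hypot(P[:,0]-145,P[:,1]-30); P=P[r>20]; print("bar",len(P),"k",np.median(np.arctan2(145-P[:,0],30-P[:,1])).round(3) if len(P) else '')
E
python3 - <<'E'
from h import *
go((97,-24,77,25),(83,-5,77,25)); keeper()
E
```

```text
t 20.75 tip now [114.5 -39.3  77.8] F [ 0.5 -0.8  0.5] open 0.003
(97, -24, 77, 25) d [-0.136  0.138 -0.007] a [-0.003 -0.006  0.001]
(83, -5, 77, 25) d [-0.241  0.305 -0.007] a [-0.003 -0.006  0.001]
bar 114 k 0.605
```

Request:
{"fn": "jog_arm", "kwargs": {
  "increments": [
    {"dx": -0.05, "dy": 0.045, "dz": 0, "ax": 0, "ay": 0, "az": 0, "gripper": -1},
    {"dx": -0.095, "dy": 0.09, "dz": 0, "ax": 0, "ay": 0, "az": 0, "gripper": -1},
    {"dx": -0.136, "dy": 0.138, "dz": 0, "ax": 0, "ay": 0, "az": 0, "gripper": -1},
    {"dx": -0.175, "dy": 0.19, "dz": 0, "ax": 0, "ay": 0, "az": 0, "gripper": -1},
    {"dx": -0.21, "dy": 0.25, "dz": 0, "ax": 0, "ay": 0, "az": 0, "gripper": -1},
    {"dx": -0.241, "dy": 0.305, "dz": 0, "ax": 0, "ay": 0, "az": 0, "gripper": -1},
    {"dx": -0.241, "dy": 0.305, "dz": 0, "ax": 0, "ay": 0, "az": 0, "gripper": -1}
  ]
}}

```text
time: 21.5
eef_pos: [0.6188, 0.0161, 0.0813]
tcp_rot: [0.975, -0.038, 0.002, -0.219]
contact_force: [0.1, 0.1, -0.4]
opening: 0.0
finger_force: 0.0
```

```bash
python3 - <<'E'
from h import *
keeper(); go((98,-35,77,25),(68,-40,77,25),(66,-27,77,25),(60,-2,77,25),(56,20,77,25))
E
```

```text
bar 35 k 1.179
t 21.55 tip now [83.  -4.5 77.8] F [-0.6 -0.4  0.8] open 0.0
(98, -35, 77, 25) d [ 0.105 -0.262 -0.006] a [-0.003 -0.007  0.   ]
(68, -40, 77, 25) d [-0.147 -0.286 -0.006] a [-0.003 -0.007  0.   ]
(66, -27, 77, 25) d [-0.156 -0.176 -0.006] a [-0.003 -0.007  0.   ]
(60, -2, 77, 25) d [-0.19   0.035 -0.006] a [-0.003 -0.007  0.   ]
(56, 20, 77, 25) d [-0.21   0.22  -0.006] a [-0.003 -0.007  0.   ]
```

Request:
{"fn": "jog_arm", "kwargs": {
  "increments": [
    {"dx": 0.08, "dy": -0.1, "dz": 0, "ax": 0, "ay": 0, "az": 0, "gripper": -1},
    {"dx": 0.1, "dy": -0.3, "dz": 0, "ax": 0, "ay": 0, "az": 0, "gripper": -1},
    {"dx": 0, "dy": -0.36, "dz": 0, "ax": 0, "ay": 0, "az": 0, "gripper": -1},
    {"dx": -0.15, "dy": -0.34, "dz": 0, "ax": 0, "ay": 0, "az": 0, "gripper": -1},
    {"dx": -0.16, "dy": -0.18, "dz": 0, "ax": 0, "ay": 0, "az": 0, "gripper": -1},
    {"dx": -0.17, "dy": -0.1, "dz": 0, "ax": 0, "ay": 0, "az": 0, "gripper": -1},
    {"dx": -0.18, "dy": -0.02, "dz": 0, "ax": 0, "ay": 0, "az": 0, "gripper": -1},
    {"dx": -0.19, "dy": 0.05, "dz": 0, "ax": 0, "ay": 0, "az": 0, "gripper": -1},
    {"dx": -0.2, "dy": 0.12, "dz": 0, "ax": 0, "ay": 0, "az": 0, "gripper": -1},
    {"dx": -0.205, "dy": 0.17, "dz": 0, "ax": 0, "ay": 0, "az": 0, "gripper": -1}
  ]
}}

```text
time: 22.55
eef_pos: [0.5952, 0.0361, 0.0817]
tcp_rot: [0.975, -0.038, 0.003, -0.218]
contact_force: [-0.6, -0.5, 0.8]
opening: 0.004
finger_force: 0.4
```

Request:
{"fn": "jog_arm", "kwargs": {
  "increments": [
    {"dx": 0, "dy": 0.02, "dz": 0, "ax": 0, "ay": 0, "az": 0, "gripper": -1},
    {"dx": 0, "dy": 0.04, "dz": 0, "ax": 0, "ay": 0, "az": 0, "gripper": -1},
    {"dx": 0, "dy": 0.05, "dz": 0, "ax": 0, "ay": 0, "az": 0, "gripper": -1}
  ]
}}

```text
time: 22.85
eef_pos: [0.5952, 0.0413, 0.0816]
tcp_rot: [0.975, -0.038, 0.003, -0.218]
contact_force: [0.3, -1.0, 0.6]
opening: -0.001
finger_force: 0.3
```

```bash
python3 - <<'E'
from h import *
keeper(); go((56,20,77,25))
E
```

```text
bar 32 k 1.539
t 22.9 tip now [57.2 19.4 77.9] F [ 0.2 -0.4  0.1] open -0.002
(56, 20, 77, 25) d [-0.01   0.006 -0.008] a [-0.003 -0.006  0.001]
```

Contact force is still only ~0.5 N, so it hasn't reached the stop. I continue gently.

Request:
{"fn": "jog_arm", "kwargs": {
  "increments": [
    {"dx": 0, "dy": 0.015, "dz": 0, "ax": 0, "ay": 0, "az": 0, "gripper": -1},
    {"dx": 0, "dy": 0.03, "dz": 0, "ax": 0, "ay": 0, "az": 0, "gripper": -1},
    {"dx": 0, "dy": 0.03, "dz": 0, "ax": 0, "ay": 0, "az": 0, "gripper": -1}
  ]
}}

```text
time: 23.2
eef_pos: [0.5952, 0.0444, 0.0816]
tcp_rot: [0.975, -0.038, 0.003, -0.218]
contact_force: [-0.6, -1.4, 0.0]
opening: -0.002
finger_force: 0.9
```

Request:
{"fn": "jog_arm", "kwargs": {
  "increments": [
    {"dx": 0, "dy": 0.015, "dz": 0, "ax": 0, "ay": 0, "az": 0, "gripper": -1},
    {"dx": 0, "dy": 0.025, "dz": 0, "ax": 0, "ay": 0, "az": 0, "gripper": -1},
    {"dx": 0, "dy": 0.025, "dz": 0, "ax": 0, "ay": 0, "az": 0, "gripper": -1}
  ]
}}

```text
time: 23.5
eef_pos: [0.596, 0.0454, 0.0816]
tcp_rot: [0.976, -0.038, 0.005, -0.216]
contact_force: [-0.5, -7.3, -0.4]
opening: 0.002
finger_force: 3.2
```

The keeper is at its stop. I retreat and check from a distance.

Request:
{"fn": "jog_arm", "kwargs": {
  "increments": [
    {"dx": 0, "dy": -0.15, "dz": 0, "ax": 0, "ay": 0, "az": 0, "gripper": -1},
    {"dx": 0, "dy": -0.5, "dz": 0.1, "ax": 0, "ay": 0, "az": 0, "gripper": -1},
    {"dx": 0, "dy": -0.8, "dz": 0.5, "ax": 0, "ay": 0, "az": 0, "gripper": -1},
    {"dx": -0.2, "dy": -0.9, "dz": 0.9, "ax": 0, "ay": 0, "az": 0, "gripper": -1},
    {"dx": -0.2, "dy": -0.9, "dz": 0.9, "ax": 0, "ay": 0, "az": 0, "gripper": -1},
    {"dx": -0.2, "dy": -0.9, "dz": 0.9, "ax": 0, "ay": 0, "az": 0, "gripper": -1}
  ]
}}

```text
time: 24.1
eef_pos: [0.572, -0.0617, 0.1923]
tcp_rot: [0.975, -0.038, 0.006, -0.218]
contact_force: [0.6, 0.1, -0.4]
opening: 0.004
finger_force: 0.0
```

```bash
python3 - <<'E'
from h import *
from plant import imaging,get_state
s=get_state(); print(s["time"],s["contact_force"].round(1))
d,W,F,P=look(); cv2.imwrite("pics/w7.png",d["frame"])
br=(F.min(1)>80)&(F.max(1).astype(int)-F.min(1)<45)
for lo,hi in((-90,-60),(-25,25),(60,90)):
  for z in (41,47,150,170):
    q=br&(W[:,0]>lo)&(W[:,0]<hi)&(abs(W[:,2]-z)<3)&(W[:,1]>37)&(W[:,1]<90)
    if q.sum()>3: print(lo,z,q.sum(),np.percentile(W[q,1],[5,50,95]).round(1))
q=br&(W[:,0]>70)&(W[:,0]<130)&(abs(W[:,2]-64)<3)&(W[:,1]<40)&(W[:,1]>0)
print("bar",q.sum(),np.polyfit(W[q,0],W[q,1],1) if q.sum()>5 else '')
e=imaging.read_camera("scene"); f=e["frame"]
cv2.imwrite("pics/m7.png",np.hstack([cv2.resize(d["frame"],(400,300)),cv2.resize(f[170:310,190:377],(400,300))]))
keeper()
E
```

```text
24.1 [ 0.6  0.1 -0.4]
-90 41 91 [39.6 40.6 41.6]
-90 47 90 [40.9 41.8 42.8]
-25 41 195 [39.6 40.6 41.7]
-25 47 201 [40.7 41.9 42.9]
-25 150 17 [69.4 70.2 71. ]
-25 170 542 [66.7 67.9 69.1]
60 150 355 [62.5 63.8 64.9]
60 170 435 [66.7 67.9 69.2]
bar 868 [6.17971498e-04 3.04250426e+01]
bar 81 k 1.571
```

View pics/m7.png

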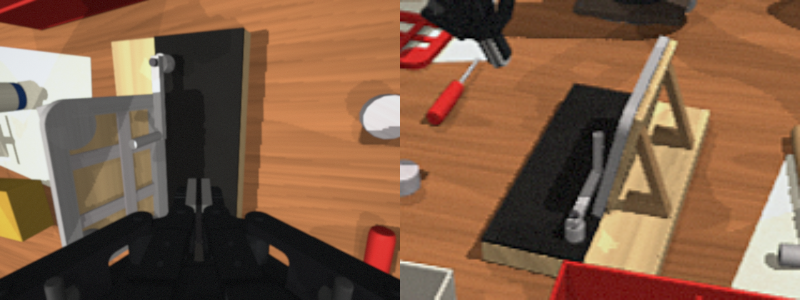

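The frame leans flat on the panel. The keeper bar lies across in front of its foot (angle 1.571), from pivot (578,225) to pin (598,150) in the right picture. The bystanders are where they were.

```bash
python3 -c "
from plant import job
print(job.sign_off())"
```

```text
the job is handed in; nothing more can be done
None
```

The job is done and handed in at about 24 s: the frame was pushed home and tipped up, and now leans flat on the backrest with its foot in the corner. The keeper is fully across at its stop, and the arm is clear of everything.

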